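Gauge the glass guide tube and show the rod's tip over the tile

ROBOT

A 6-joint arm with a two-finger parallel gripper is mounted at the origin on the work surface. World frame = base frame: x ahead of the robot, y to its left, z up, the work surface at z = 0. Lengths are in m, angles in rad, forces in N, time in s.
With the tool pointing down it reaches from about 0.275 to 0.725 m from the base axis. Payload 15.9 kg.
Tool frame: the origin (TCP) lies on the centre line of the jaws, within the pads' length; the fingertips stand 25 mm ahead of it and the grasp point (between the pads) lies 6 mm ahead of it; z points along the fingers, y is the direction in which the jaws open and shut (so a half turn about z gives the same grasp; the last joint's range is limited). The gripper opens to 85 mm and grips with 20 to 120 N. Pads are 22 mm wide; open, the fingers measure 114 mm over their backs; the gripper's body (76 mm by 85 mm) begins 54 mm behind the grasp point. The pads swing forward as they close: fully open they stand 13 mm farther back than shut.
Start: joints at [-1.174, 0.213, -0.034, 1.323, 0, 1.571], TCP at [0.193, -0.461, 0.233] pointing down, gripper open.
Joint ranges: [-2.98, 2.98], [-0.74, 1.72], [-1.14, 1.35], [-2.1, 2.04], [-1.57, 1.44], [-3.14, 3.14]. Speed limits (rad/s): [1.89, 1.89, 2.39, 2.57, 3.14, 3.14].

INTERFACE

Orientations are given as a rotation vector (axis times angle).
In Python, from rig import sensors, capture, camera_model, robot, models gives the robot as it stands.
- The arm moves only by the tool servo_tool, never from a script. Its arguments are lists of equal length, an entry for each row: "linear": the shift along the tool's x, y, z in mm, a list of three; "turn": the turn about the tool's z in degrees; "grip": the closure, from -1 (fully open) to 1 (shut). In form: {"linear": [[dx, dy, dz], ...], "turn": [turn, ...], "grip": [grip, ...]}. A call has exactly 8 rows; each row is the pose to reach, as a shift and turn from the pose measured when the call began, along the tool's axes at that moment; what a row does not reach only later rows make up. A row lasts 1/10 s, in which the tool goes at most 50 mm and 8.59 degrees, less where a joint would pass 70% of its speed; a pose out of reach is approached as far as the arm can. A call with a gripper value outside its range is refused whole. The fingers move at their own pace and stop on an object; "grip_force" is the grip in N (left out, the last holds). Time passes only in rows, so rows that repeat a pose let the fingers close, or fill a call up. It gives the time, the measured TCP pose, the force and the opening at its end, in the units of the state.
- sensors.get_state(): the state, without advancing time (a new reading comes with each control period).
- capture(name): name is "scene" or "side" or "wrist"; returns (picture, depth): 400x640x3 uint8, red, green, blue; 400x640 float32, m along the optical axis (not along the pixel's ray), 0 where there is no reading.
- camera_model(name): a dict with "fx", "fy", "cx", "cy" (pixels), "D" ([k1, k2, p1, p2, k3] as OpenCV has them; the pictures are not rectified), "R" (3x3) and "t" (3): a world point X has camera coordinates R X + t; the wrist camera has in their place "tool_from_camera" (4x4, takes a point from camera to tool coordinates, whose origin is the TCP and whose axes are the flange's). Camera axes: x right, y down, z forward; pixel columns grow to the right and rows downward; lengths in m; the calibration is good to about 2 mm. A picture is of the moment at which its call begins: read the wrist's pose just before it. camera_model takes no time and is no camera call.
- robot.sign_off(): hands the job in, once; it reports no verdict.
Trained networks look in the newest picture that a camera, given by its name, has taken for a name from the list of things; names that differ only in an ending like _2 or _b are one class to them, and where a whole thing is asked for, a point or a joint stands for the part that bears it (a point fixed in the world has none). Each returns a list of dicts, best first, with "confidence" (0 to 1); they miss things now and then, are a little off and sometimes report something else, mostly with a low value. They report only what shows in the picture. A call takes as long as a camera call. They do not tell look-alikes from the thing itself.
- models.silhouettes(thing, camera): "pixels" (400x640 bool, what is visible of it) and "location" ([row, column] as shares, 0 to 1, of the picture: columns of its width, rows of its height, amid what is visible of it).
- models.pinpoint(thing, camera): "location" ([row, column] as shares, 0 to 1, of the picture: columns of its width, rows of its height: a listed point, or the origin of a listed thing).
The state is a dict: "t": time; "joints": joint angles; "joint_velocities": joint speeds; "effort": joint torques, N m; "tool_pos": TCP position; "tcp_rot": TCP orientation; "contact_force": force on the tool from outside, world axes, zero at the start; "wrist_torque": the same for the moment, N m; "gripper_width": finger opening in m.
Only numpy, scipy, OpenCV 4.12 (cv2) and the standard library are available. Lean on these libraries where they do the work, as an engineer would, in place of code of your own. Each camera call takes 0.05 s, during which the arm holds its last target.

TASK

Take the collared gauge rod by its handle from its wooden rest, push it into the sloping guide tube until its collar stops against the rim, and draw it right out again. Then bring it level with its tip a hand's breadth above the middle of the square inspection tile, and finish there still holding it, still and clear of everything, so that the tip can be read. Leave the other things on the bench where they are.

Things in the scene. Friction and masses are not known exactly. Their poses are not given: they have to be found in the camera images.
- gauge: gauge rod, 200 g, 200 mm long, loose, lying level on its rest at first. Origin on its axis at the face of the collar that looks to the tip; +x runs along the axis to the tip. Probe: steel, 10 mm diameter, from x = 0 to 75 mm, the last 6 mm tapering to 6 mm. Collar: steel, 26 mm diameter, x = -8 to 0. Handle: round aluminium, 16 mm diameter, x = -125 to -8. Its roll about x does not matter. The centre of mass lies near x = -40 mm
- gauge_grip (a point): centre of the handle's free part, on the gauge's axis 45 mm behind the collar face (x = -45 mm in the gauge frame), 55 mm above the bench at first: the place to grasp. Same axes as the gauge
- gauge_tip (a point): the tip of the gauge, on its axis at x = 75 mm. Same axes as the gauge
- rest: wooden rest, fixed: a base 200 x 70 x 8 mm with two notched posts (12 mm thick along x, 50 mm wide, up to 59 mm high) at x = 92 mm (carries the probe) and x = -60 mm (carries the handle). Origin on the bench, under the gauge's gripping place; +x runs as the gauge lies, handle to tip. The notches are open upward; the gauge is lifted straight up
- stand: stand of the guide tube, fixed: steel base 170 x 100 x 12 mm with two posts, origin on the bench under its middle. The tube's mouth lies 70 mm along its +x and 130 mm up, and looks to +x and up
- guide: the guide tube on the stand, fixed, sloping 24 degrees (0.42 rad) from level. Origin at the centre of its mouth, in the plane of the rim; +x runs along the bore out of the mouth, so the gauge goes in along -x. Steel flange 38 mm diameter and 25 mm long: the first 7 mm are bored 17 mm, the rest 13.6 mm; behind it a glass tube of 29 mm outer and 24 mm inner diameter, to 130 mm from the mouth. The collar stops on the rim when the probe is 75 mm in; rigid
- tile: square white ceramic inspection tile, 110 x 110 x 12 mm, fixed, lying flat, origin under its middle
- tile_centre (a point): middle of the tile's upper face
- carbon_block: dark grooved block, 70 x 50 x 40 mm, bystander, origin on its underside
- tweezers: steel tweezers lying along x, 145 x 20 x 8 mm, bystander
- paddle: flat paddle with a wooden handle along x, 210 x 50 x 12 mm, bystander
- dish: earthenware dish of glass offcuts, 136 mm diameter, 30 mm high, bystander
- jar: small jar, 52 mm diameter, 80 mm high, bystander
- cup: steel cup, 64 mm diameter, 75 mm high, bystander
- reamer: thin rod without a collar in a square wooden handle, along x, 210 mm long, 14 mm thick, bystander, not the gauge
There are look-alikes about, which are no part of the job. What is shaped like the gauge but red is not meant. Of the things that look like the tile, the larger one is meant.

How it is judged:
On the way, in this order (a step that is already met when the one before it is completed fails the run):
1. the gauge is held in the fingers, lifted out of its rest (contact force between gauge and the fingers above 1 N and height (world z) of gauge_grip above 0.09 m and contact force between gauge and rest below 0.1 N), for 0.2 s.
2. the gauge is in the guide tube with its collar on the rim (within 3 mm) (contact force between gauge and the fingers above 1 N and x of gauge in the frame of guide below 0.003 m and x of gauge_tip in the frame of guide below -0.07 m and distance between gauge and guide below 0.006 m and angle between the x axis of gauge and the x axis of guide, either way round below 0.1 rad), for 0.1 s.
3. the gauge is drawn out of the tube, held, its tip at least 10 mm clear of the mouth (contact force between gauge and the fingers above 1 N and x of gauge_tip in the frame of guide above 0.01 m), for 0.1 s.
At the end, for the whole second after the job is handed in: the gauge is held still in the fingers (over 1 N, under 20 mm/s), touching neither stand, rest, tile nor any bystander, its axis level within 8 degrees, its tip within 40 mm horizontally of the tile's middle and 50 to 220 mm above the bench (contact force between gauge and the fingers above 1 N and horizontal distance between gauge_tip and tile_centre below 0.04 m and height (world z) of gauge_tip between 0.05 and 0.22 m and angle between gauge's own x axis and vertical between 1.4308 and 1.7108 rad and linear speed of gauge below 0.02 m/s and contact force between gauge and stand below 0.1 N and contact force between gauge and rest below 0.1 N and contact force between gauge and tile below 0.1 N and contact force between gauge and carbon_block below 0.1 N and contact force between gauge and tweezers below 0.1 N and contact force between gauge and paddle below 0.1 N and contact force between gauge and dish below 0.1 N and contact force between gauge and jar below 0.1 N and contact force between gauge and cup below 0.1 N and contact force between gauge and reamer below 0.1 N); the arm keeps its last pose, push and grip.
It fails at once if a bystander is moved by more than 40 mm (distance of any of carbon_block, tweezers, paddle, dish, jar, cup, reamer from where it was at the start of the episode above 0.04 m).
It also fails if it takes over 54 s, if anything falls off the work surface, if the arm or the gripper's body presses on something with over 40 N, if the wrist force passes 120 N, or if a joint passes its speed limit or range.

## Working session

There is one attempt and no reset: what is moved stays moved. The work goes in short steps, Python scripts to look and compute and a tool call to move; the robot and the scene stay as the last step left them, time stands still between calls to the robot, and variables do not carry over. Pictures are saved under pics/ and viewed, and the job is handed in when it is done.

Besides the shell and the picture viewer there is one more tool, called after ">>>" by a JSON object that holds its "op" and its "data". servo_tool: Moves the arm, as the interface text tells. Its arguments: {"type":"object","properties":{"linear":{"type":"array","items":{"type":"array","items":{"type":"number"}}},"turn":{"type":"array","items":{"type":"number"}},"grip":{"type":"array","items":{"type":"number"}},"grip_force":{"type":"number"}},"required":["linear","turn","grip"]}

```bash
mkdir -p pics; ls; cat > h.py <<'E'
import numpy as np, cv2
from scipy.spatial.transform import Rotation as Ro
from rig import sensors, capture, camera_model, robot, models
def save(n,im,box=None,k=1):
    if box: r0,r1,c0,c1=box; im=im[r0:r1,c0:c1]
    if k!=1: im=cv2.resize(im,None,fx=k,fy=k,interpolation=cv2.INTER_CUBIC)
    cv2.imwrite('pics/'+n,im[:,:,::-1])
def cam(name,st=None):
    m=camera_model(name);K=np.array([[m['fx'],0,m['cx']],[0,m['fy'],m['cy']],[0,0,1.]]);D=np.array(m['D'],float)
    if 'R' in m: R=np.array(m['R']);t=np.array(m['t'])
    else:
        T=np.array(m['tool_from_camera']);A=Ro.from_rotvec(st['tcp_rot']).as_matrix()
        Rw=A@T[:3,:3];c=A@T[:3,3]+np.array(st['tool_pos']);R=Rw.T;t=-R@c
    return K,D,R,t
def ray(c,px):
    K,D,R,t=c
    p=cv2.undistortPoints(np.array(px,float).reshape(-1,1,2),K,D).reshape(-1,2)
    d=np.c_[p,np.ones(len(p))]@R
    return -R.T@t,d
def onz(c,px,z):
    o,d=ray(c,px); s=(z-o[2])/d[:,2]; return o+d*s[:,None]
def atd(c,px,dep):
    o,d=ray(c,px); return o+d*np.array(dep).reshape(-1,1)
def proj(c,X):
    K,D,R,t=c
    return cv2.projectPoints(np.array(X,float).reshape(-1,3),cv2.Rodrigues(R)[0],t,K,D)[0].reshape(-1,2)
E
python3 - <<'E'
from h import *
st=sensors.get_state();print(st)
np.save('st0.npy',[0])
for n in('scene','side','wrist'):
    im,d=capture(n);save(n+'0.png',im);np.savez(n+'0.npz',im=im,d=d)
    for th in('gauge','guide','tile','rest'):
        for r in models.pinpoint(th,n): print(n,th,[round(r['location'][1]*640),round(r['location'][0]*400)],round(r['confidence'],2))
E
```

```text
pics
{'t': 0.0, 'joints': array([-1.17400619e+00,  2.13324842e-01, -3.50427524e-02,  1.32350868e+00,
        2.00382312e-05,  1.57079799e+00]), 'joint_velocities': array([-6.48154616e-04,  2.63557230e-06,  1.42025755e-03,  9.19643596e-04,
        5.35839935e-04, -1.21831528e-04]), 'effort': array([ 4.07338623e-03, -6.86162710e+01,  4.87119842e+01,  1.74341805e-02,
        5.07709808e-05,  4.68311623e-05]), 'tool_pos': array([ 0.19310628, -0.46084176,  0.2328383 ]), 'tcp_rot': array([-3.07892633e+00, -6.18983742e-01,  3.03388792e-04]), 'contact_force': array([-0.82713391,  0.77394462, -0.10097298]), 'wrist_torque': array([-0.01806741, -0.01104012, -0.0107988 ]), 'gripper_width': 0.08531775667153421}
scene gauge [377, 215] 0.52
scene gauge [381, 188] 0.48
scene gauge [311, 204] 0.48
scene guide [313, 204] 0.59
scene tile [240, 242] 0.72
scene tile [253, 215] 0.62
scene rest [377, 231] 0.68
side gauge [392, 279] 0.87
side gauge [319, 262] 0.74
side guide [305, 195] 0.84
side tile [330, 177] 0.9
side tile [291, 169] 0.69
side tile [306, 276] 0.67
side tile [307, 194] 0.43
side rest [307, 277] 0.6
side rest [256, 214] 0.32
```

View pics/scene0.png

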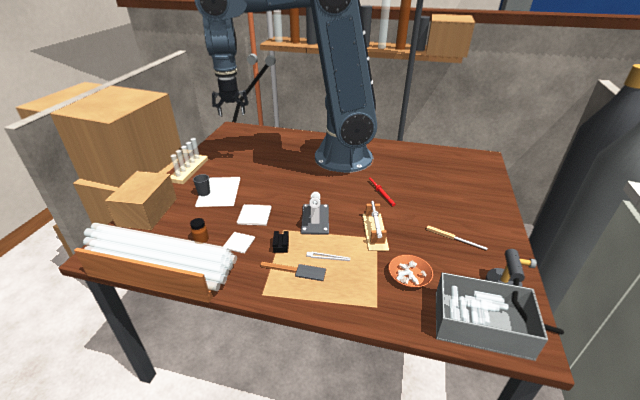

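View pics/side0.png

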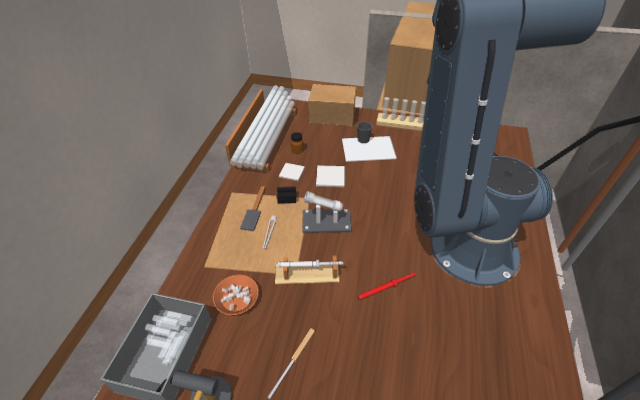

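View pics/wrist0.png

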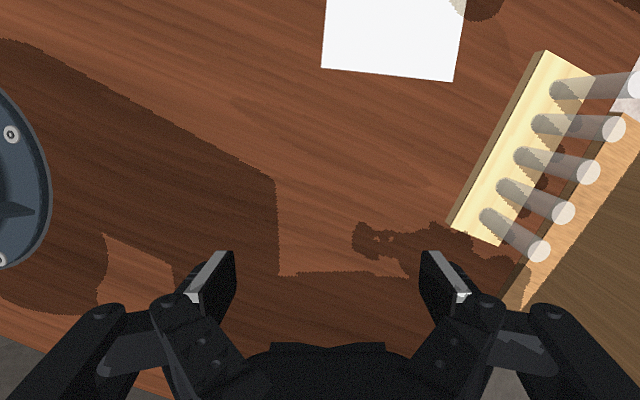

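```bash
python3 - <<'E'
from h import *
z=np.load('scene0.npz');im=z['im'];d=z['d'];c=cam('scene')
save('s_crop1.png',im,(160,270,180,340),4) if 0 else save('s_crop1.png',im,(165,260,185,345),5)
save('s_crop2.png',im,(160,260,290,440),5)
s=np.load('side0.npz');save('d_crop1.png',s['im'],(185,300,255,425),4)
save('d_crop2.png',s['im'],(115,235,250,410),4)
E
```

```text
(no output)
```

View pics/s_crop1.png

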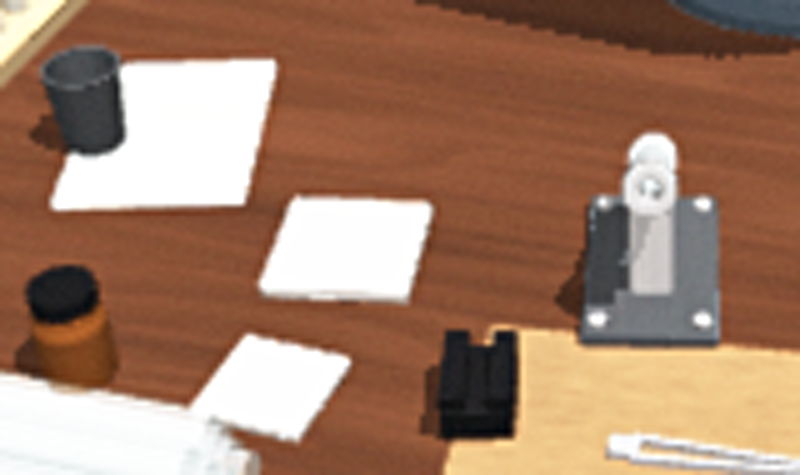

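View pics/s_crop2.png

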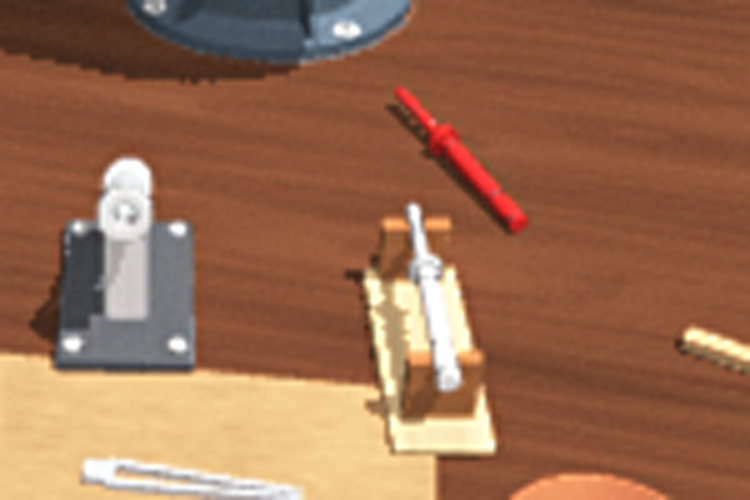

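View pics/d_crop1.png

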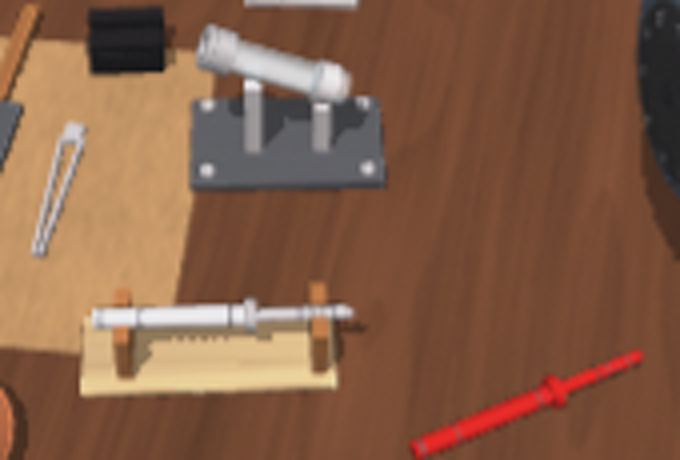

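View pics/d_crop2.png

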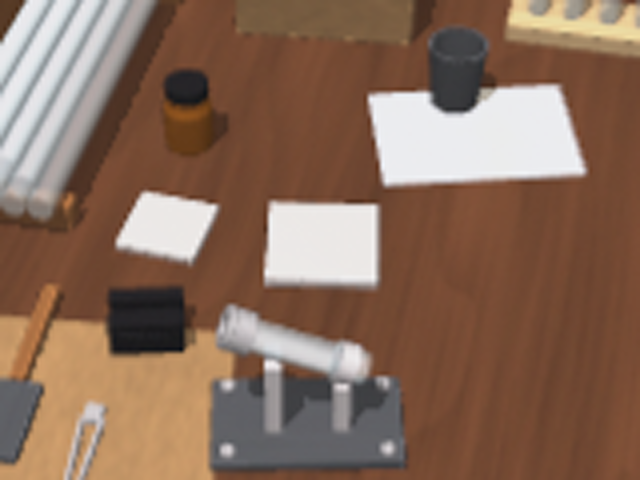

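```bash
python3 - <<'E'
from h import *
P={}
for n in('scene','side'):
    z=np.load(n+'0.npz');im=z['im'];d=z['d'];c=cam(n)
    print(n,'cam at',ray(c,[[320,200]])[0].round(3))
    # white plates
    hsv=cv2.cvtColor(im,cv2.COLOR_RGB2HSV)
    m=((hsv[...,1]<40)&(hsv[...,2]>190)).astype(np.uint8)
    nn,l,s,ce=cv2.connectedComponentsWithStats(m)
    for i in range(1,nn):
        if s[i,4]<150: continue
        vv,uu=np.where(l==i); X=atd(c,np.c_[uu,vv],d[vv,uu]); 
        if abs(X[:,1]).max()>1: continue
        k=np.median(X[:,2])
        if k>0.1: continue
        Xz=onz(c,np.c_[uu,vv],0.012)
        r=cv2.minAreaRect((Xz[:,:2]*1000).astype(np.float32))
        print(n,ce[i].round(),'z',k.round(4),'rect',np.round(r[0]),np.round(r[1]),round(r[2],1))
sc=cam('scene');si=cam('side')
k=lambda L,ox,oy,f:[[ox+a/f,oy+b/f] for a,b in L]
g_s=k([(413,208),(425,268),(448,380)],290,160,5) #tip, collar, end
g_d=k([(352,313),(254,314),(94,319)],255,185,4)
print('gauge scene z.055',onz(sc,g_s,.055).round(4).tolist()); print('gauge side',onz(si,g_d,.055).round(4).tolist())
# stand base corners at z .012
b_s=k([(590,200),(718,200),(718,343),(582,342)],185,165,5)
b_d=k([(192,100),(383,98),(385,182),(192,186)],255,185,4)
print('stand',onz(sc,b_s,.012).round(4).tolist());print(onz(si,b_d,.012).round(4).tolist())
# mouth centre
print('mouth',onz(sc,k([(651,188)],185,165,5),.13).round(4),onz(si,k([(207,47)],255,185,4),.13).round(4))
E
```

```text
scene cam at [1.533 0.268 0.861]
scene [188. 166.] z 0.0248 rect [ 284. -697.] [121. 221.] 90.0
scene [220. 192.] z 0.0005 rect [ 433. -441.] [214. 150.] 16.8
scene [315. 206.] z 0.0988 rect [438. -28.] [195.  36.] 14.3
scene [254. 215.] z 0.0115 rect [ 545. -237.] [119. 112.] 11.3
scene [407. 273.] z 0.0212 rect [695. 341.] [93. 62.] 6.0
scene [478. 309.] z 0.0595 rect [760. 537.] [180. 173.] 89.4
scene [423. 379.] z -0.7491 rect [1036.  399.] [117. 100.] 0.2
side cam at [0.308 0.894 1.077]
side [368. 149.] z 0.0009 rect [ 418. -434.] [207. 149.] 17.2
side [291. 171.] z 0.009 rect [ 694. -225.] [83. 79.] 86.7
side [330. 175.] z 0.0123 rect [ 540. -233.] [105. 111.] 10.9
side [172. 319.] z 0.0692 rect [850. 462.] [88. 46.] 0.9
side [166. 343.] z 0.0644 rect [847. 535.] [99. 90.] 1.6
gauge scene z.055 [[0.4109, 0.193, 0.055], [0.4823, 0.2109, 0.055], [0.6, 0.241, 0.055]]
gauge side [[0.4063, 0.1932, 0.055], [0.4797, 0.2108, 0.055], [0.5986, 0.2425, 0.055]]
stand [[0.4421, -0.0729, 0.012], [0.4169, 0.0245, 0.012], [0.5827, 0.0629, 0.012], [0.6058, -0.0308, 0.012]]
[[0.5948, -0.0312, 0.012], [0.427, -0.0716, 0.012], [0.4082, 0.0244, 0.012], [0.5693, 0.0654, 0.012]]
mouth [[0.5702 0.0109 0.13  ]] [[0.5661 0.0112 0.13  ]]
```

```bash
cat >> h.py <<'E'
def plan(target,yaw,st=None):
    """target TCP world pos, yaw of tool x axis (deg, mod 180 chosen nearest). prints tool-frame shift mm & turn deg"""
    st=st or sensors.get_state(); A=Ro.from_rotvec(st['tcp_rot']).as_matrix()
    d=A.T@(np.array(target)-st['tool_pos'])*1000
    cur=np.degrees(np.arctan2(A[1,0],A[0,0])); dy=(yaw-cur+90)%180-90
    # tool z down: +turn about tool z -> yaw decreases
    print('t',round(st['t'],2),'pos',np.round(st['tool_pos'],4),'toolx yaw',round(cur,2),'z',A[:,2].round(4),'| shift',d.round(1),'turn',round(-dy,2),'j6',round(st['joints'][5],3),'w',round(st['gripper_width'],4),'F',np.round(st['contact_force'],1))
E
python3 - <<'E'
from h import *
plan([.525,.222,.23],14)
plan([.62,.02,.23],14)
T=np.array(camera_model('wrist')['tool_from_camera']);print(T.round(3))
E
```

```text
t 0.75 pos [ 0.1932 -0.4611  0.2333] toolx yaw 22.73 z [-0. -0. -1.] | shift [ 570.  -501.8    3.3] turn 8.73 j6 1.571 w 0.0855 F [-0.4 -1.2  0.3]
t 0.75 pos [ 0.1932 -0.4611  0.2333] toolx yaw 22.73 z [-0. -0. -1.] | shift [ 579.6 -278.8    3.3] turn 8.73 j6 1.571 w 0.0855 F [-0.4 -1.2  0.3]
[[ 0.001 -0.96  -0.278  0.069]
 [ 1.     0.001 -0.001  0.   ]
 [ 0.001 -0.278  0.96  -0.141]
 [ 0.     0.     0.     1.   ]]
```

>>> {"op": "servo_tool", "data": {"linear": [[45,-20,0],[90,-40,0],[135,-60,0],[180,-80,0],[225,-100,0],[270,-120,0],[315,-140,0],[360,-160,0]], "turn": [0,0,0,0,0,0,0,0], "grip": [-1,-1,-1,-1,-1,-1,-1,-1]}}

```text
t: 1.55
tool_pos: [0.4645, -0.1726, 0.2335]
tcp_rot: [3.08, 0.619, 0.001]
contact_force: [0.3, -0.4, 0.5]
gripper_width: 0.0853
```

```bash
python3 - <<'E'
from h import *
plan([.62,.02,.23],14);print(sensors.get_state()['joints'].round(3))
E
```

```text
t 1.55 pos [ 0.4645 -0.1726  0.2335] toolx yaw 22.74 z [ 5.e-04 -3.e-04 -1.e+00] | shift [ 217.8 -117.6    3.5] turn 8.74 j6 2.389 w 0.0853 F [ 0.3 -0.4  0.5]
[-0.356  0.203 -0.046  1.321 -0.     2.389]
```

>>> {"op": "servo_tool", "data": {"linear": [[30,-25,0],[65,-50,0],[100,-75,0],[135,-100,0],[165,-120,0],[180,-128,0],[180,-128,0],[180,-128,0]], "turn": [5,8.7,8.7,8.7,8.7,8.7,8.7,8.7], "grip": [-1,-1,-1,-1,-1,-1,-1,-1]}}

```text
t: 2.35
tool_pos: [0.5809, 0.0149, 0.2333]
tcp_rot: [3.117, 0.385, -0.0]
contact_force: [0.4, 0.5, 0.9]
gripper_width: 0.0853
```

```bash
python3 - <<'E'
from h import *
st=sensors.get_state();plan([.525,.222,.23],194,st)
im,d=capture('wrist');save('w1.png',im);np.savez('w1.npz',im=im,d=d,p=st['tool_pos'],r=st['tcp_rot'])
for th in('guide','stand','tile'):
  for r in models.pinpoint(th,'wrist'): 
    u=np.array([r['location'][1]*640,r['location'][0]*400]);c=cam('wrist',st)
    zz={'guide':.13,'stand':0,'tile':0}[th]
    print(th,u.round(),round(r['confidence'],2),onz(c,[u],zz).round(4))
E
```

```text
t 2.35 pos [0.5809 0.0149 0.2333] toolx yaw 14.07 z [-0.e+00 -5.e-04 -1.e+00] | shift [  -3.9 -214.5    3.2] turn 0.07 j6 2.922 w 0.0853 F [0.4 0.5 0.9]
guide [332. 211.] 0.9 [[0.5707 0.0083 0.13  ]]
guide [283.  62.] 0.72 [[0.673  0.0706 0.13  ]]
stand [332. 228.] 0.93 [[ 0.5071 -0.01    0.    ]]
tile [332. 207.] 0.72 [[ 0.5346 -0.0034  0.    ]]
tile [506. 248.] 0.64 [[ 0.5358 -0.2425  0.    ]]
tile [546. 128.] 0.6 [[ 0.6947 -0.229   0.    ]]
```

View pics/w1.png

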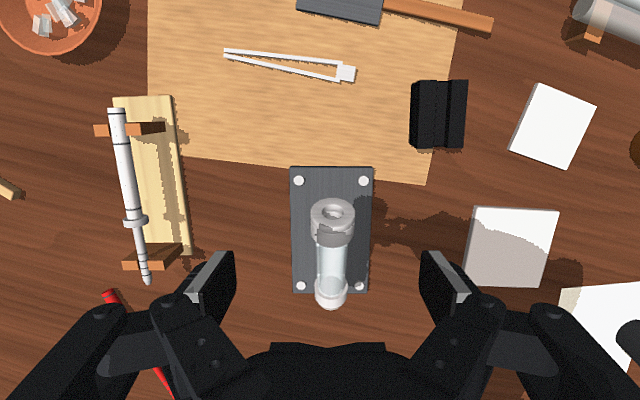

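```bash
cat > fit.py <<'E'
from h import *
import sys
z=np.load('w1.npz');im=z['im'].copy();c=cam('wrist',dict(tool_pos=z['p'],tcp_rot=z['r']))
def fr(x,y,yaw):
    a=np.radians(yaw);R=np.array([[np.cos(a),-np.sin(a),0],[np.sin(a),np.cos(a),0],[0,0,1]])
    return lambda P:np.array(P,float)@R.T+[x,y,0]
S=fr(*map(float,sys.argv[1:4])); G=fr(*map(float,sys.argv[4:7])); T=fr(*map(float,sys.argv[7:10]))
big=cv2.resize(im,None,fx=4,fy=4,interpolation=cv2.INTER_CUBIC)
def poly(X,col,cl=True): cv2.polylines(big,[np.round(proj(c,X)*4+1.5).astype(np.int32)],cl,col,1,cv2.LINE_AA)
poly(S([[.085,.05,.012],[-.085,.05,.012],[-.085,-.05,.012],[.085,-.05,.012]]),(255,0,0))
s,co=np.sin(.42),np.cos(.42); t=np.linspace(0,2*np.pi,60)
def circ(r,x): # guide frame circle at guide x
    y=r*np.cos(t);zz=r*np.sin(t)
    return np.c_[.07+x*co-zz*s, y, .13+x*s+zz*co]
poly(S(circ(.019,0)),(0,255,0));poly(S(circ(.0085,0)),(0,255,0));poly(S(circ(.0145,-.13)),(0,255,0))
for sg in(1,-1): poly(G([[-.08-.0,sg*.008,.055],[.037,sg*.008,.055]]),(0,0,255),False);poly(G([[.045,sg*.005,.055],[.114,sg*.005,.055]]),(0,0,255),False)
def gc(r,x): return np.c_[0*t+x,r*np.cos(t),.055+r*np.sin(t)]
poly(G(gc(.013,.045)),(255,0,255));poly(G(gc(.013,.037)),(255,0,255));poly(G(gc(.008,-.08)),(255,0,255));poly(G(gc(.003,.12)),(255,0,255))
poly(T([[.055,.055,.012],[-.055,.055,.012],[-.055,-.055,.012],[.055,-.055,.012]]),(255,0,0))
cv2.imwrite('pics/'+sys.argv[10]+'_S.png',big[640:1260,1120:1540,::-1])
cv2.imwrite('pics/'+sys.argv[10]+'_G.png',big[380:1180,360:780,::-1][:, :][::1][:800][0:800])
cv2.imwrite('pics/'+sys.argv[10]+'_T.png',big[790:1190,1820:2270,::-1])
E
python3 fit.py .506 -.005 13.5 .5246 .222 194.2 .542 -.235 11 f1
python3 - <<'E'
import cv2,numpy as np
a,b,c=[cv2.imread('pics/f1_%s.png'%k) for k in'SGT']
a=a[:600];b=b[:800];H=800
o=np.zeros((800,420+420,3),np.uint8)
b2=cv2.resize(b,None,fx=.75,fy=.75);o=np.zeros((600,800,3),np.uint8);o[:600,:420]=a[:600];o[:b2.shape[0],430:430+b2.shape[1]]=b2
cv2.imwrite('pics/f1c.png',o)
E
```

```text
(no output)
```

View pics/f1c.png

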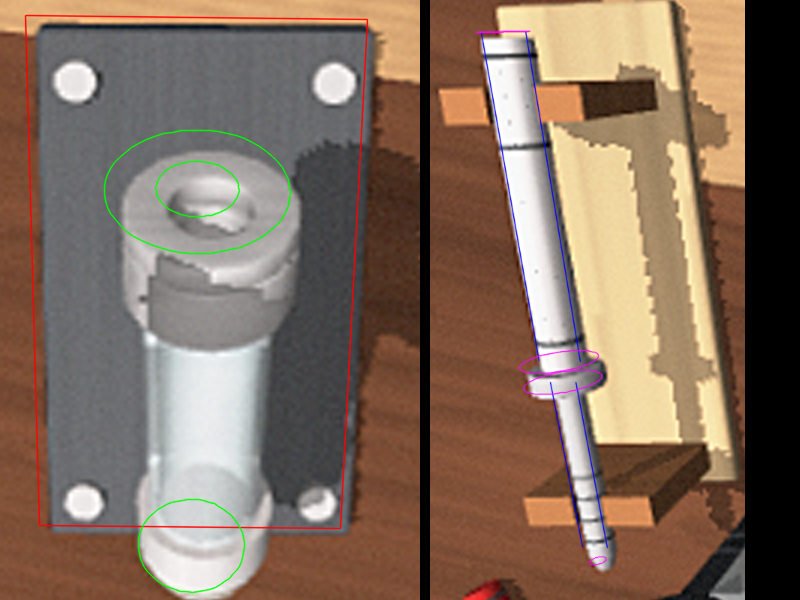

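View pics/f1_T.png

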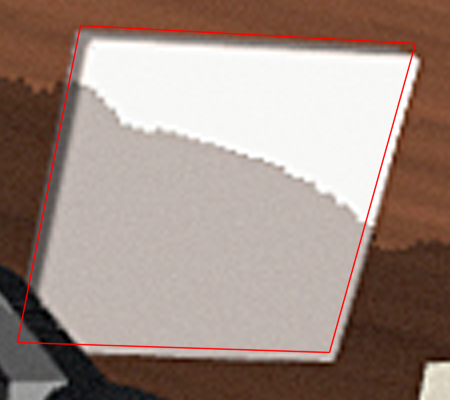

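```bash
cat > fit2.py <<'E'
from h import *
from scipy.optimize import least_squares
z=np.load('w1.npz');c=cam('wrist',dict(tool_pos=z['p'],tcp_rot=z['r']))
def tr(p,P):
    a=p[2];R=np.array([[np.cos(a),-np.sin(a),0],[np.sin(a),np.cos(a),0],[0,0,1]]);return np.array(P)@R.T+[p[0],p[1],0]
def fit(P,U,x0,name):
    f=lambda p:(proj(c,tr(p,P))-U).ravel()
    r=least_squares(f,x0,x_scale=[.01,.01,.1]);print(name,r.x[:2].round(4),np.degrees(r.x[2]).round(2),'res px',r.fun.round(1));return r.x
U=lambda L,ox,oy,k=1:(np.array(L)/k+[ox,oy]-1.5)/4
B=[[.085,.05,.012],[-.085,.05,.012],[-.085,-.05,.012],[.085,-.05,.012]]
s=fit(B+[[.07,0,.13]],U([(38,27),(48,530),(348,530),(372,30),(211,208)],1120,640),[.506,-.005,.23],'stand')
s=fit(B,U([(38,27),(48,530),(348,530),(372,30)],1120,640),[.506,-.005,.23],'stand base')
print('mouth by ray',onz(c,U([(211,208)],1120,640),.13), 'from base',tr(s,[.07,0,.13]))
gp=[[-.08,0,.055],[.045,0,.055],[.12,0,.055]]
fit(gp,U([(508-430,38),(563-430,385),(600-430,570)],360,380,.75),[.52,.22,3.38],'gauge grip')
T=[[.055,.055,.012],[-.055,-.055,.012],[.055,-.055,.012]]
fit(T,U([(86,38),(335,356),(418,58)],1820,790),[.54,-.235,.2],'tile')
E
python3 fit2.py
```

```text
stand [ 0.5035 -0.0085] 13.55 res px [-0.9 -0.1 -0.   0.9  0.2  1.6  0.9 -0.  -0.1 -1.3]
stand base [ 0.5041 -0.0083] 13.57 res px [-1.  -0.6 -0.1  0.5  0.2  1.1  0.9 -0.6]
mouth by ray [[0.57055762 0.00748652 0.13      ]] from base [0.57219072 0.00810786 0.13      ]
gauge grip [0.5224 0.2208] 193.91 res px [-0.2  0.3  0.7  0.9 -0.4 -1.4]
tile [ 0.5388 -0.2384] 11.23 res px [-0.2 -0.  -0.   1.2  0.3 -1. ]
```

>>> {"op": "servo_tool", "data": {"linear": [[0,-30,0],[0,-60,0],[0,-90,0],[0,-120,0],[0,-150,0],[-2,-180,0],[-5,-205,0],[-6,-214,0]], "turn": [-8.5,-17,-25.5,-34,-42.5,-51,-59.5,-68], "grip": [-1,-1,-1,-1,-1,-1,-1,-1]}}

```text
t: 3.35
tool_pos: [0.5224, 0.2217, 0.2339]
tcp_rot: [2.364, 2.069, 0.001]
contact_force: [-0.1, 0.1, 0.0]
gripper_width: 0.0855
```

>>> {"op": "servo_tool", "data": {"linear": [[0,0,0],[0,0,0],[0,0,0],[0,0,0],[0,0,0],[0,0,0],[0,0,0],[0,0,0]], "turn": [-8.5,-17,-25.5,-34,-42.5,-51,-59.5,-68], "grip": [-1,-1,-1,-1,-1,-1,-1,-1]}}

```text
t: 4.15
tool_pos: [0.5224, 0.2209, 0.2342]
tcp_rot: [0.795, 3.038, 0.001]
contact_force: [-0.7, -0.6, -0.0]
gripper_width: 0.0851
```

```bash
python3 - <<'E'
from h import *
plan([.523,.221,.15],193.9);
E
```

```text
t 4.15 pos [0.5224 0.2209 0.2342] toolx yaw 150.68 z [ 1.2e-03  2.0e-04 -1.0e+00] | shift [-0.4  0.3 84.2] turn -43.22 j6 0.912 w 0.0851 F [-0.7 -0.6 -0. ]
```

>>> {"op": "servo_tool", "data": {"linear": [[0,0,10],[0,0,20],[0,0,35],[0,0,50],[0,0,60],[0,0,64],[0,0,64],[0,0,64]], "turn": [-8.5,-17,-25.5,-34,-42.5,-43.2,-43.2,-43.2], "grip": [-1,-1,-1,-1,-1,-1,-1,-1]}}

```text
t: 4.95
tool_pos: [0.5227, 0.2208, 0.1708]
tcp_rot: [-0.373, 3.117, 0.0]
contact_force: [-0.6, 0.1, 0.5]
gripper_width: 0.0854
```

```bash
python3 - <<'E'
from h import *
st=sensors.get_state();plan([.523,.221,.061],193.9,st)
im,d=capture('wrist');np.savez('w2.npz',im=im,d=d,p=st['tool_pos'],r=st['tcp_rot'])
c=cam('wrist',st);im=im.copy()
a=np.radians(193.9);u=np.array([np.cos(a),np.sin(a),0]);v=np.array([-u[1],u[0],0]);g=np.array([.5224,.2208,.055])
for sg in(1,-1):
  for x0,x1,r in((-.08,.037,.008),(.045,.114,.005)):
    q=proj(c,[g+u*x0+v*sg*r,g+u*x1+v*sg*r]);cv2.line(im,tuple(map(int,q[0].round())),tuple(map(int,q[1].round())),(0,0,255),1)
save('w2.png',im)
for th in('gauge','gauge_grip','gauge_tip'):
  for r in models.pinpoint(th,'wrist'): 
    q=np.array([r['location'][1]*640,r['location'][0]*400])
    print(th,q.round(),round(r['confidence'],2),onz(c,[q],.055).round(4))
E
```

```text
t 4.95 pos [0.5227 0.2208 0.1708] toolx yaw -166.35 z [ 1.9e-03  5.0e-04 -1.0e+00] | shift [-1.000e-01  1.000e-01  1.098e+02] turn -0.25 j6 0.162 w 0.0854 F [-0.6  0.1  0.5]
gauge [326. 144.] 0.84 [[0.4802 0.209  0.055 ]]
gauge_grip [326. 195.] 0.85 [[0.5221 0.2197 0.055 ]]
gauge_tip [324.  47.] 0.65 [[0.4095 0.1905 0.055 ]]
```

View pics/w2.png

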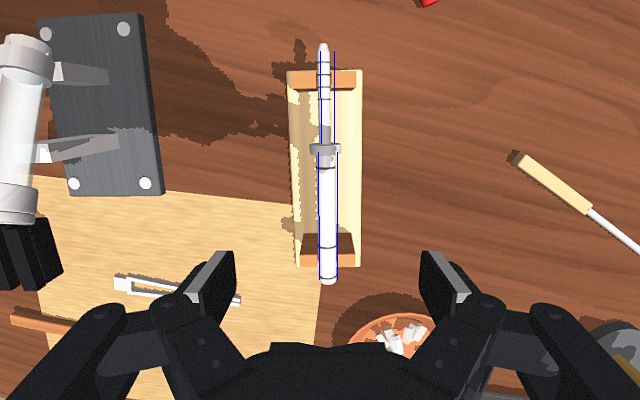

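>>> {"op": "servo_tool", "data": {"linear": [[0.5,0.5,30],[0.5,0.5,60],[0.5,0.5,85],[0.5,0.5,100],[0.5,0.5,107],[0.5,0.5,110],[0.5,0.5,110],[0.5,0.5,110]], "turn": [-0.6,-0.6,-0.6,-0.6,-0.6,-0.6,-0.6,-0.6], "grip": [-0.4,-0.4,-0.4,-0.4,-0.4,-0.4,-0.4,-0.4], "grip_force": 25}}

```text
t: 5.95
tool_pos: [0.5228, 0.2217, 0.0616]
tcp_rot: [-0.393, 3.114, 0.001]
contact_force: [-0.1, 0.2, 0.3]
gripper_width: 0.0599
```

>>> {"op": "servo_tool", "data": {"linear": [[0,0,0],[0,0,0],[0,0,0],[0,0,0],[0,0,0],[0,0,0],[0,0,0],[0,0,0]], "turn": [0,0,0,0,0,0,0,0], "grip": [0,0.3,1,1,1,1,1,1]}}

```text
t: 6.75
tool_pos: [0.5234, 0.221, 0.0625]
tcp_rot: [-0.392, 3.112, -0.001]
contact_force: [-1.2, -6.8, 13.6]
gripper_width: 0.0081
```

```bash
python3 - <<'E'
from h import *
st=sensors.get_state();plan([.523,.221,.16],194.3,st);print(st['wrist_torque'])
E
```

```text
t 6.75 pos [0.5234 0.221  0.0625] toolx yaw -165.64 z [ 4.6e-03 -1.0e-04 -1.0e+00] | shift [ -0.   -0.1 -97.5] turn 0.06 j6 0.15 w 0.0081 F [-1.2 -6.8 13.6]
[-1.46953844  0.3173336   0.00753438]
```

```bash
python3 - <<'E'
from h import *
im,d=capture('wrist');save('w3.png',im)
im2,d=capture('side');save('side3.png',im2,(180,330,230,430),4)
E
```

```text
(no output)
```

View pics/w3.png

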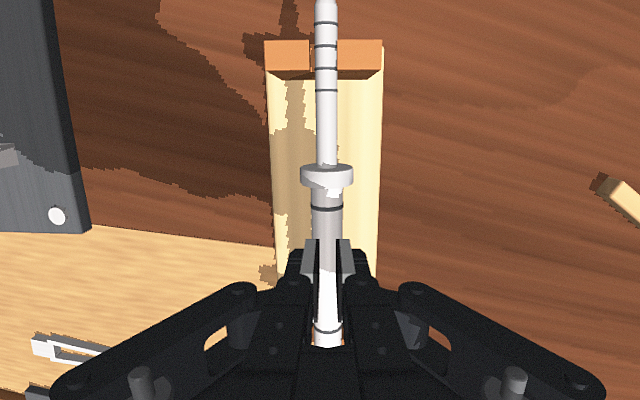

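View pics/side3.png

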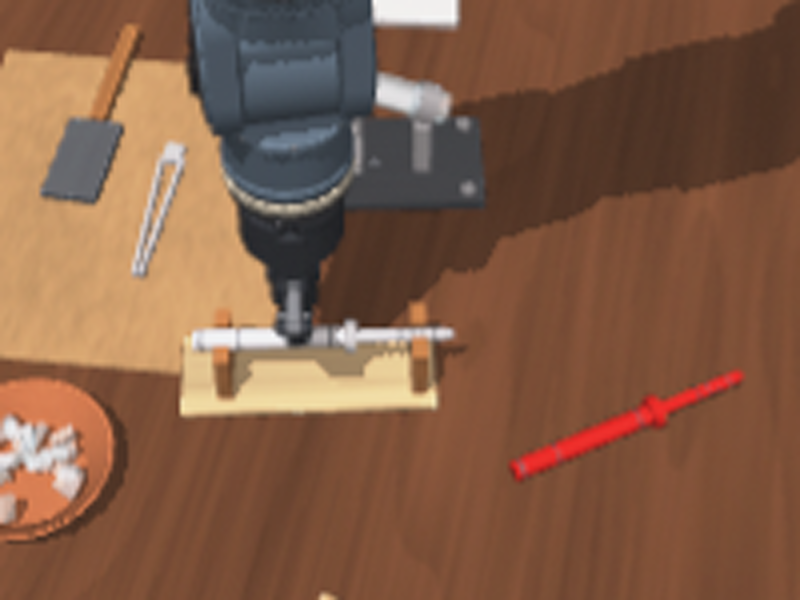

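>>> {"op": "servo_tool", "data": {"linear": [[0,0,0],[0,0,0],[0,0,3],[0,0,7],[0,0,7],[0,0,7],[0,0,7],[0,0,7]], "turn": [0,0,0,0,0,0,0,0], "grip": [0.2,0.2,0.2,0.2,0.2,0.2,0.2,0.2]}}

```text
t: 7.65
tool_pos: [0.5235, 0.2211, 0.0555]
tcp_rot: [-0.392, 3.112, -0.001]
contact_force: [-0.1, 0.2, -0.0]
gripper_width: 0.0342
```

>>> {"op": "servo_tool", "data": {"linear": [[0,0,0],[0,0,0],[0,0,0],[0,0,0],[0,0,0],[0,0,0],[0,0,0],[0,0,0]], "turn": [0,0,0,0,0,0,0,0], "grip": [1,1,1,1,1,1,1,1]}}

```text
t: 8.45
tool_pos: [0.5236, 0.2209, 0.0557]
tcp_rot: [-0.392, 3.112, -0.001]
contact_force: [0.8, -3.8, 6.6]
gripper_width: 0.0147
```

```bash
python3 - <<'E'
from h import *
st=sensors.get_state();plan([.523,.221,.16],194.3,st);print(st['wrist_torque'])
im,d=capture('wrist');save('w4.png',im,(150,400,180,480),2)
E
```

```text
t 8.45 pos [0.5236 0.2209 0.0557] toolx yaw -165.65 z [ 5.e-03 -2.e-04 -1.e+00] | shift [ 1.000e-01  1.000e-01 -1.043e+02] turn 0.05 j6 0.15 w 0.0147 F [ 0.8 -3.8  6.6]
[-0.80181399 -0.04268567  0.04035045]
```

View pics/w4.png

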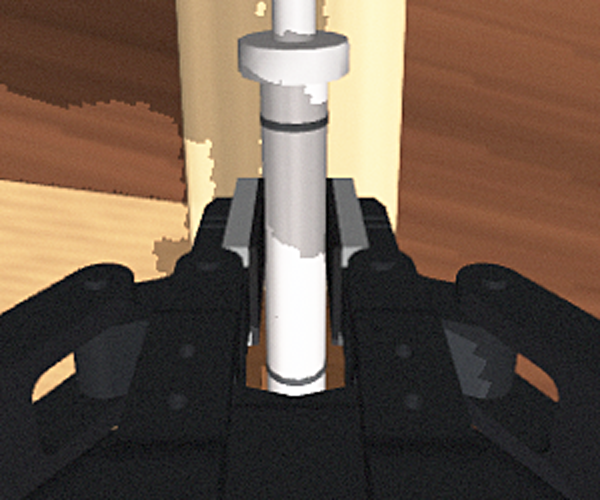

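>>> {"op": "servo_tool", "data": {"linear": [[0,0,0],[0,0,3],[0,0,6],[0,0,6],[0,0,6],[0,0,6],[0,0,6],[0,0,6]], "turn": [0,0,0,0,0,0,0,0], "grip": [0.3,0.3,0.3,0.3,1,1,1,1]}}

```text
t: 9.3
tool_pos: [0.5236, 0.2208, 0.0496]
tcp_rot: [-0.392, 3.112, -0.002]
contact_force: [-0.4, -1.0, -2.6]
gripper_width: 0.0147
```

>>> {"op": "servo_tool", "data": {"linear": [[0,0,0],[0,0,0],[0,0,0],[0,0,0],[0,0,-1],[0,0,-2],[0,0,-3],[0,0,-4]], "turn": [0,0,0,0,0,0,0,0], "grip": [1,1,1,1,1,1,1,1]}}

```text
t: 10.1
tool_pos: [0.5235, 0.2208, 0.0537]
tcp_rot: [-0.392, 3.112, -0.002]
contact_force: [0.6, -1.1, -3.3]
gripper_width: 0.0148
```

```bash
python3 - <<'E'
from h import *
st=sensors.get_state();plan([.523,.221,.16],194.3,st);print(st['wrist_torque'])
E
```

```text
t 10.1 pos [0.5235 0.2208 0.0537] toolx yaw -165.65 z [ 4.8e-03 -4.0e-04 -1.0e+00] | shift [-0.000e+00  1.000e-01 -1.063e+02] turn 0.05 j6 0.15 w 0.0148 F [ 0.6 -1.1 -3.3]
[-0.22846432 -0.07108482  0.06709051]
```

>>> {"op": "servo_tool", "data": {"linear": [[0,0,-15],[0,0,-35],[0,0,-60],[0,0,-85],[0,0,-110],[0,0,-130],[0,0,-140],[0,0,-145]], "turn": [0,0,0,0,0,0,0,0], "grip": [1,1,1,1,1,1,1,1]}}

```text
t: 10.9
tool_pos: [0.5231, 0.2211, 0.1994]
tcp_rot: [-0.392, 3.111, -0.001]
contact_force: [-0.8, -0.5, -2.2]
gripper_width: 0.0149
```

```bash
python3 - <<'E'
from h import *
st=sensors.get_state();plan([.523,.221,.16],194.3,st)
im,d=capture('wrist');save('w5.png',im);np.savez('w5.npz',im=im,d=d,p=st['tool_pos'],r=st['tcp_rot'])
im,d=capture('side');save('side5.png',im,(120,320,230,430),4);np.savez('side5.npz',im=im,d=d)
E
```

```text
t 10.9 pos [0.5231 0.2211 0.1994] toolx yaw -165.64 z [ 5.8e-03  2.0e-04 -1.0e+00] | shift [ 0.4 -0.  39.4] turn 0.06 j6 0.15 w 0.0149 F [-0.8 -0.5 -2.2]
```

View pics/w5.png

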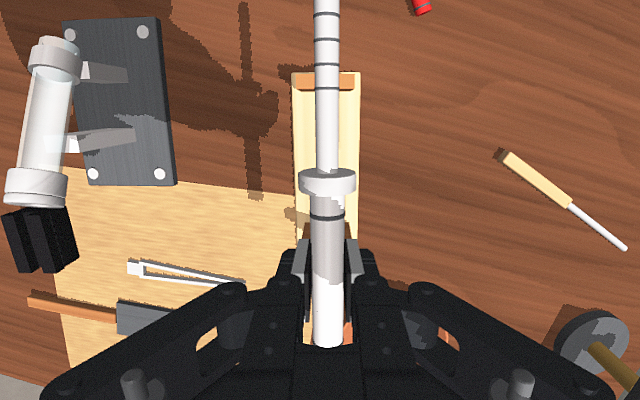

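View pics/side5.png

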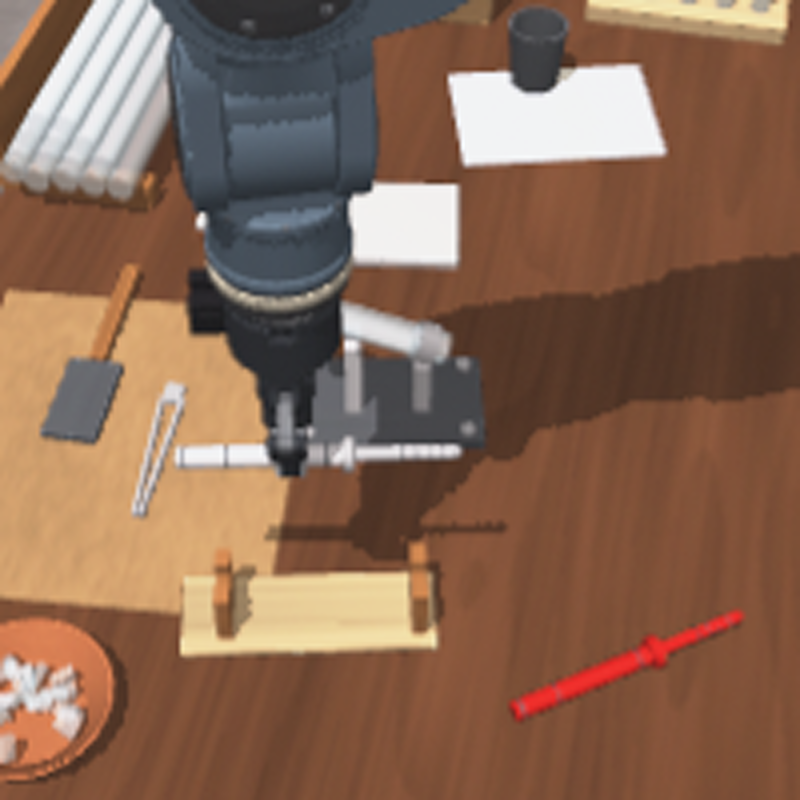

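```bash
python3 - <<'E'
from h import *
z=np.load('w5.npz');st=dict(tool_pos=z['p'],tcp_rot=z['r']);c=cam('wrist',st)
A=Ro.from_rotvec(z['r']).as_matrix()
T=lambda P:np.array(P)@A.T+z['p']
for dz in(-.008,-.005,-.002): print(dz,proj(c,T([[.045,0,dz],[.037,0,dz],[.07,0,dz],[.1,0,dz]])).round(1).tolist())
im=z['im'];save('w5c.png',im,(150,260,270,390),6)
d=z['d'];
# depth of gauge probe top points
X=atd(c,[[326,40],[326,80],[326,120],[326,150],[327,230],[327,300],[327,330]],[d[r,q] for q,r in((326,40),(326,80),(326,120),(326,150),(327,230),(327,300),(327,330))])
print(((X-z['p'])@A*1000).round(1))
# guide via depth: points around
S=models.silhouettes('guide','wrist')
E
```

```text
-0.008 [[328.1, 173.4], [328.1, 191.3], [328.2, 113.7], [328.3, 34.9]]
-0.005 [[328.1, 172.1], [328.1, 189.6], [328.2, 113.6], [328.3, 36.6]]
-0.002 [[328.1, 170.8], [328.0, 188.0], [328.1, 113.5], [328.2, 38.2]]
[[ 97.5  -0.9 -11.5]
 [ 83.   -0.9 -10.7]
 [ 67.6  -0.9 -11.1]
 [ 55.4  -0.9 -10.6]
 [ 21.2  -0.5 -13.9]
 [-14.7  -0.5 -13.1]
 [-31.2  -0.5 -13.8]]
```

View pics/w5c.png

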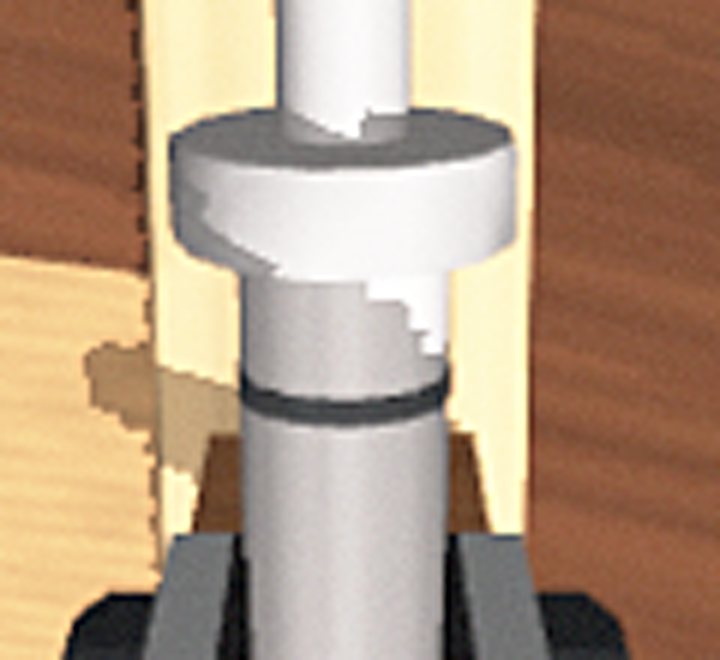

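```bash
python3 - <<'E'
from h import *
from scipy.optimize import least_squares
yaw=np.radians(13.6);u=np.array([np.cos(.42)*np.cos(yaw),np.cos(.42)*np.sin(yaw),np.sin(.42)])
for f in('w1','w5'):
    z=np.load(f+'.npz');st=dict(tool_pos=z['p'],tcp_rot=z['r']);c=cam('wrist',st)
    vv,uu=np.mgrid[:400,:640];d=z['d'].ravel();X=atd(c,np.c_[uu.ravel(),vv.ravel()],d)
    m0=np.array([.571,.009,.13])
    rel=X-m0;ax=rel@u;rad=np.linalg.norm(rel-ax[:,None]*u,axis=1)
    # rim face
    s=(abs(ax)<.004)&(rad<.021)&(rad>.007)&(d>0)
    if s.sum()>30: print(f,'rim n',s.sum(),'ax',np.median(ax[s])*1000, 'centroid rad', )
    # cylinder surface flange: ax -25..-2, rad 15..23 ; glass -.1..-.035
    for lo,hi,r in((-.024,-.003,.019),(-.11,-.03,.0145)):
        s=(ax>lo)&(ax<hi)&(rad<r+.006)&(rad>r-.006)&(d>0)
        if s.sum()<30: continue
        P=X[s]
        def fun(p):
            q=P-m0-np.array([-np.sin(yaw),np.cos(yaw),0])*p[0]-np.cross(u,[-np.sin(yaw),np.cos(yaw),0])*p[1]
            a=q@u;return np.linalg.norm(q-a[:,None]*u,axis=1)-r
        R=least_squares(fun,[0,0],loss='soft_l1',f_scale=.001);print(f,lo,s.sum(),'lateral',R.x*1000,'rms',np.sqrt(np.mean(R.fun**2))*1000)
        def fun2(p):
            w=p[2];ph=p[3];uu2=np.array([np.cos(ph)*np.cos(w),np.cos(ph)*np.sin(w),np.sin(ph)])
            q=P-m0-np.array([-np.sin(w),np.cos(w),0])*p[0]-np.cross(uu2,[-np.sin(w),np.cos(w),0])*p[1]
            a=q@uu2;return np.linalg.norm(q-a[:,None]*uu2,axis=1)-r
        if f=='w1' or 1:
            R=least_squares(fun2,[0,0,yaw,.42],loss='soft_l1',f_scale=.001);print('   free',R.x[:2]*1000,np.degrees(R.x[2:]))
E
```

```text
w1 rim n 1152 ax 1.900241639762763 centroid rad
w1 -0.024 663 lateral [-0.99043444 -1.02912819] rms 0.45986153539440205
   free [-0.93681196 -1.21487795] [13.89038911 23.19679818]
w1 -0.11 1663 lateral [-1.14474222 -0.79240465] rms 1.1028294326491697
   free [-0.98075068 -1.55091281] [13.75839516 23.36549984]
w5 rim n 503 ax -1.0993473944081409 centroid rad
w5 -0.024 1788 lateral [-1.5374071  -0.34763326] rms 0.7922154492764076
   free [-1.69992595 -0.43478035] [12.84901155 23.73574797]
w5 -0.11 5021 lateral [-1.33460975 -0.22176773] rms 1.4574861223946354
   free [-1.81613686 -1.28469356] [13.14011656 23.15623843]
```

```bash
cat >> h.py <<'E'
M=np.array([.572,.0083,.13]);YW=np.radians(13.55)
EX=np.array([np.cos(YW),np.sin(YW),0]);EY=np.array([-EX[1],EX[0],0])
def W(X,z,y=.7):  # stand-frame pivot (mm): X along from stand origin, z height of gauge axis -> TCP
    return M*[1,1,0]+EX*(X-70)/1000+EY*y/1000+np.array([0,0,(z-5.8)/1000])
def GP(s,n=0): # pivot at guide coords s along bore, n normal (up) mm -> TCP
    return W(70+s*np.cos(.42)-n*np.sin(.42),130+s*np.sin(.42)+n*np.cos(.42))
E
python3 - <<'E'
from h import *
plan(W(215,200),193.55);plan(W(215,90),193.55)
E
```

```text
t 11.05 pos [0.5227 0.2208 0.198 ] toolx yaw -165.65 z [ 4.1e-03 -6.0e-04 -1.0e+00] | shift [-140.1 -219.4    4.7] turn 0.8 j6 0.151 w 0.0149 F [-0.6  0.  -2.4]
t 11.05 pos [0.5227 0.2208 0.198 ] toolx yaw -165.65 z [ 4.1e-03 -6.0e-04 -1.0e+00] | shift [-139.7 -219.3  114.7] turn 0.8 j6 0.151 w 0.0149 F [-0.6  0.  -2.4]
```

>>> {"op": "servo_tool", "data": {"linear": [[-25,-25,0],[-50,-55,0],[-75,-90,0],[-100,-125,0],[-120,-160,5],[-135,-190,15],[-140,-212,30],[-140,-219,45]], "turn": [0.8,0.8,0.8,0.8,0.8,0.8,0.8,0.8], "grip": [1,1,1,1,1,1,1,1]}}

```text
t: 11.85
tool_pos: [0.7131, 0.0411, 0.1511]
tcp_rot: [-0.367, 3.118, -0.002]
contact_force: [0.5, -0.4, -2.3]
gripper_width: 0.0148
```

```bash
python3 - <<'E'
from h import *
plan(W(215,90),193.55)
st=sensors.get_state();im,d=capture('wrist');save('w6.png',im)
E
```

```text
t 11.85 pos [0.7131 0.0411 0.1511] toolx yaw -166.56 z [ 0.0022 -0.001  -1.    ] | shift [-0.   2.  66.9] turn -0.11 j6 -0.177 w 0.0148 F [ 0.5 -0.4 -2.3]
```

View pics/w6.png

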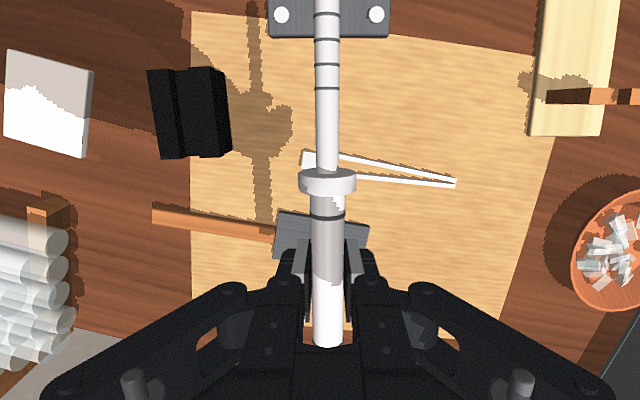

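>>> {"op": "servo_tool", "data": {"linear": [[0,1,15],[0,2,35],[0,2,55],[0,2,67],[15,2,67],[30,2,67],[45.7,2,67],[45.7,2,67]], "turn": [0,0,0,0,0,0,0,0], "grip": [1,1,1,1,1,1,1,1]}}

```text
t: 12.7
tool_pos: [0.6651, 0.0322, 0.0818]
tcp_rot: [0.368, -3.118, 0.002]
contact_force: [0.6, 0.1, -1.9]
gripper_width: 0.0149
```

```bash
python3 - <<'E'
from h import *
plan(W(169.3,148),193.55)
im,d=capture('side');save('side7.png',im,(130,290,230,430),4)
E
```

```text
t 12.7 pos [0.6651 0.0322 0.0818] toolx yaw -166.55 z [-0.002  -0.0013 -1.    ] | shift [ -3.   -0.8 -60.4] turn -0.1 j6 -0.186 w 0.0149 F [ 0.6  0.1 -1.9]
```

View pics/side7.png

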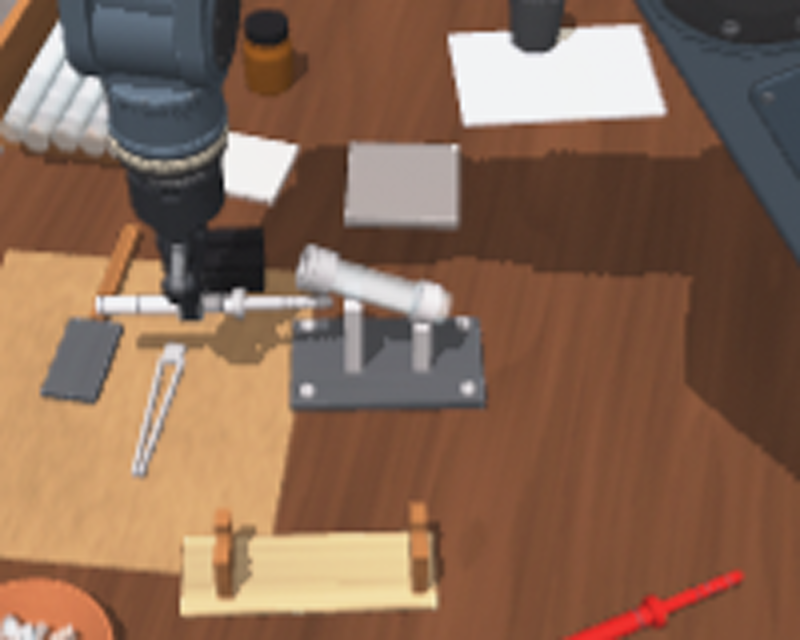

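>>> {"op": "servo_tool", "data": {"linear": [[-3,-1,-6],[-3,-1,-14],[-3,-1,-22],[-3,-1,-30],[-3,-1,-38],[-3,-1,-46],[-3,-1,-54],[-3,-1,-60]], "turn": [0,0,0,0,0,0,0,0], "grip": [1,1,1,1,1,1,1,1]}}

```text
t: 13.55
tool_pos: [0.6695, 0.0322, 0.1428]
tcp_rot: [0.368, -3.119, 0.002]
contact_force: [-0.0, 0.2, -4.2]
gripper_width: 0.0147
```

```bash
python3 - <<'E'
from h import *
plan(W(169.3,148),193.55);print(sensors.get_state()['wrist_torque'])
im,d=capture('side');save('side8.png',im,(130,290,230,430),4)
E
```

```text
t 13.55 pos [0.6695 0.0322 0.1428] toolx yaw -166.55 z [-8.0e-04 -1.1e-03 -1.0e+00] | shift [1.1 0.3 0.6] turn -0.1 j6 -0.186 w 0.0147 F [-0.   0.2 -4.2]
[ 0.05593066 -0.15305497 -0.01694484]
```

View pics/side8.png

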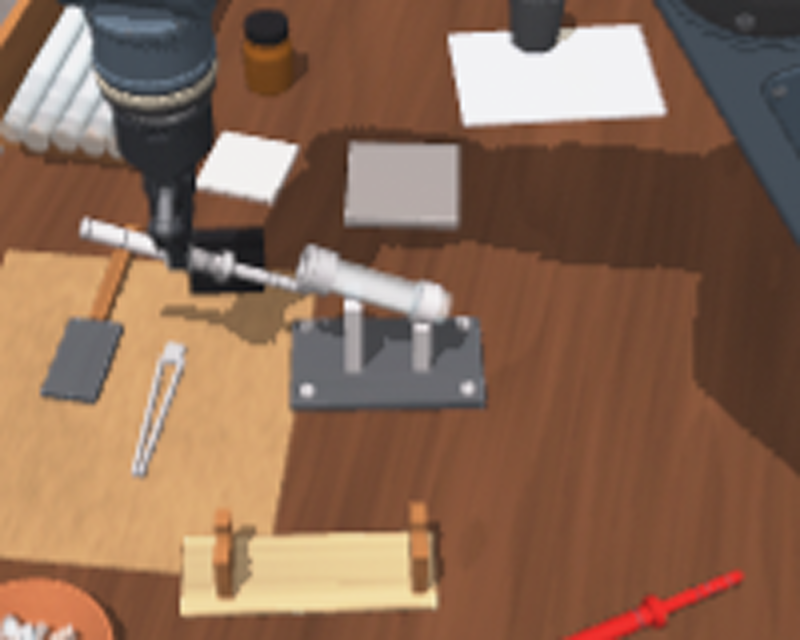

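```bash
python3 - <<'E'
from h import *
plan(GP(140,-24),193.55);plan(GP(130,0),193.55)
E
```

```text
t 13.6 pos [0.6698 0.0322 0.1436] toolx yaw -166.55 z [ 4.0e-04 -1.1e-03 -1.0e+00] | shift [-36.9   0.4 -15.7] turn -0.1 j6 -0.186 w 0.0149 F [-0.5  0.4 -3.7]
t 13.6 pos [0.6698 0.0322 0.1436] toolx yaw -166.55 z [ 4.0e-04 -1.1e-03 -1.0e+00] | shift [-18.    0.4 -33.6] turn -0.1 j6 -0.186 w 0.0149 F [-0.5  0.4 -3.7]
```

>>> {"op": "servo_tool", "data": {"linear": [[-5,0,2],[-17,0,-4],[-30,0,-11],[-37,0,-16],[-34,0,-26],[-28,0,-33],[-23,0,-36],[-23,0,-36]], "turn": [0,0,0,0,0,0,0,0], "grip": [1,1,1,1,1,1,1,1]}}

```text
t: 14.4
tool_pos: [0.6915, 0.0373, 0.1807]
tcp_rot: [-0.367, 3.119, -0.002]
contact_force: [-1.1, 0.6, -2.5]
gripper_width: 0.0146
```

```bash
cat > probe.py <<'E'
from h import *
import sys
n=sys.argv[1]
st=sensors.get_state();plan(GP(130,0),193.55,st)
im,d=capture('wrist');save(n+'.png',im);np.savez(n+'.npz',im=im,d=d,p=st['tool_pos'],r=st['tcp_rot'])
c=cam('wrist',st);A=Ro.from_rotvec(st['tcp_rot']).as_matrix()
vv,uu=np.mgrid[:400,:640];k=d.ravel()>0
X=atd(c,np.c_[uu.ravel(),vv.ravel()],d.ravel());Q=(X-st['tool_pos'])@A*1000
s=k&(abs(Q[:,1])<12)&(Q[:,0]>50)&(Q[:,0]<125)&(Q[:,2]<70)&(Q[:,2]>-15)
for a in range(50,125,8):
    q=Q[s&(Q[:,0]>=a)&(Q[:,0]<a+8)]
    if len(q)>10:
        t=q[q[:,2]<q[:,2].min()+1.5]; print(a,len(q),'mid y',round((q[:,1].min()+q[:,1].max())/2,1),'y top',t[:,1].mean().round(1),'x',t[:,0].mean().round(1),'z',np.percentile(q[:,2],5).round(1))
q=Q[s&(abs(Q[:,1]+.7)<1.5)&(Q[:,0]>50)&(Q[:,0]<110)]
E
python3 probe.py w9
python3 - <<'E'
import sys;sys.path.insert(0,'.')
E
```

```text
t 14.4 pos [0.6915 0.0373 0.1807] toolx yaw -166.56 z [ 0.0013 -0.0011 -1.    ] | shift [4.3 0.5 3.5] turn -0.11 j6 -0.18 w 0.0146 F [-1.1  0.6 -2.5]
50 342 mid y -0.2 y top -0.2 x 51.3 z 10.2
58 335 mid y -0.3 y top -0.6 x 59.3 z 13.1
66 340 mid y -0.2 y top -0.3 x 66.8 z 16.3
74 325 mid y -0.2 y top 0.1 x 74.9 z 19.5
82 326 mid y -0.2 y top -0.3 x 83.0 z 22.7
90 317 mid y -0.2 y top -0.1 x 90.8 z 25.6
98 297 mid y -0.2 y top -0.1 x 99.1 z 28.6
106 94 mid y -0.3 y top -0.6 x 106.9 z 32.1
114 509 mid y 0.0 y top 3.3 x 121.7 z 55.6
122 282 mid y -0.0 y top -3.9 x 124.7 z 48.5
```

View pics/w9.png

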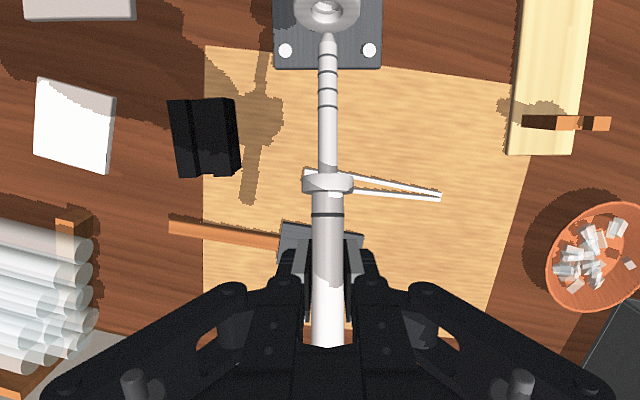

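```bash
cat >> h.py <<'E'
def path(L,yaw=193.55,y=.7):
    st=sensors.get_state();A=Ro.from_rotvec(st['tcp_rot']).as_matrix()
    for s,n in L: print(s,n,(A.T@(GP(s,n)+EY*(y-.7)/1000-st['tool_pos'])*1000).round(1).tolist())
E
python3 - <<'E'
from h import *
path([(132,-5.5),(120,-5.5),(112,-5.2),(105,-4),(95,-2),(80,-.5),(60,0),(45,0)],y=.3)
E
```

```text
132 -5.5 [0.4, 0.1, 7.2]
120 -5.5 [11.4, 0.1, 12.1]
112 -5.2 [18.8, 0.0, 15.1]
105 -4 [25.7, 0.0, 16.9]
95 -2 [35.6, 0.0, 19.1]
80 -0.5 [49.9, -0.0, 23.8]
60 0 [68.4, -0.0, 31.5]
45 0 [82.1, -0.1, 37.6]
```

>>> {"op": "servo_tool", "data": {"linear": [[0,0,4],[0.4,0,7.2],[6,0,9.7],[11.4,0,12.1],[15,0,13.6],[18.8,0,15.1],[18.8,0,15.1],[18.8,0,15.1]], "turn": [0,0,0,0,0,0,0,0], "grip": [1,1,1,1,1,1,1,1]}}

```text
t: 15.25
tool_pos: [0.6735, 0.033, 0.1653]
tcp_rot: [-0.368, 3.119, -0.002]
contact_force: [-0.1, 0.4, -2.1]
gripper_width: 0.0149
```

```bash
python3 probe.py w10; python3 - <<'E'
from h import *
im,d=capture('side');save('side10.png',im,(130,290,230,430),4)
z=np.load('w10.npz');save('w10c.png',z['im'],(0,110,260,400),5)
path([(112,-5.2),(105,-4),(100,-3),(95,-2),(80,-.5),(60,0),(45,0)],y=.3)
E
```

```text
t 15.25 pos [0.6735 0.033  0.1653] toolx yaw -166.56 z [ 0.0011 -0.0011 -1.    ] | shift [-14.3   0.4 -11.9] turn -0.11 j6 -0.185 w 0.0149 F [-0.1  0.4 -2.1]
50 341 mid y -0.3 y top -0.6 x 50.8 z 10.2
58 337 mid y -0.2 y top -0.1 x 59.7 z 13.3
66 339 mid y -0.2 y top 0.0 x 67.8 z 16.4
74 327 mid y -0.2 y top -0.6 x 75.3 z 19.5
82 324 mid y -0.2 y top -0.2 x 82.9 z 22.7
90 318 mid y -0.2 y top 0.1 x 91.2 z 25.5
98 719 mid y 0.0 y top -0.3 x 98.9 z 29.3
106 1247 mid y -0.0 y top -1.1 x 113.1 z 18.8
114 801 mid y -0.0 y top -0.7 x 114.9 z 18.7
122 34 mid y 0.0 y top -2.8 x 122.2 z 23.6
112 -5.2 [0.2, 0.1, 0.1]
105 -4 [7.1, 0.1, 1.9]
100 -3 [12.1, 0.0, 3.0]
95 -2 [17.0, 0.0, 4.1]
80 -0.5 [31.3, 0.0, 8.9]
60 0 [49.8, -0.0, 16.5]
45 0 [63.5, -0.0, 22.6]
```

View pics/w10c.png

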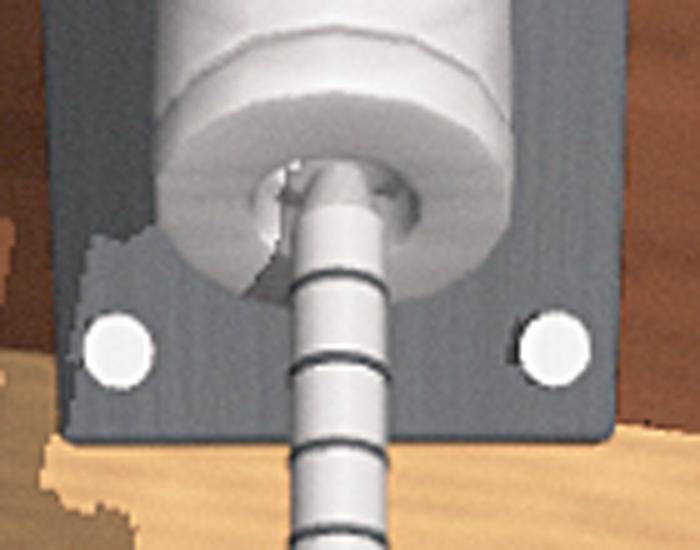

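View pics/side10.png

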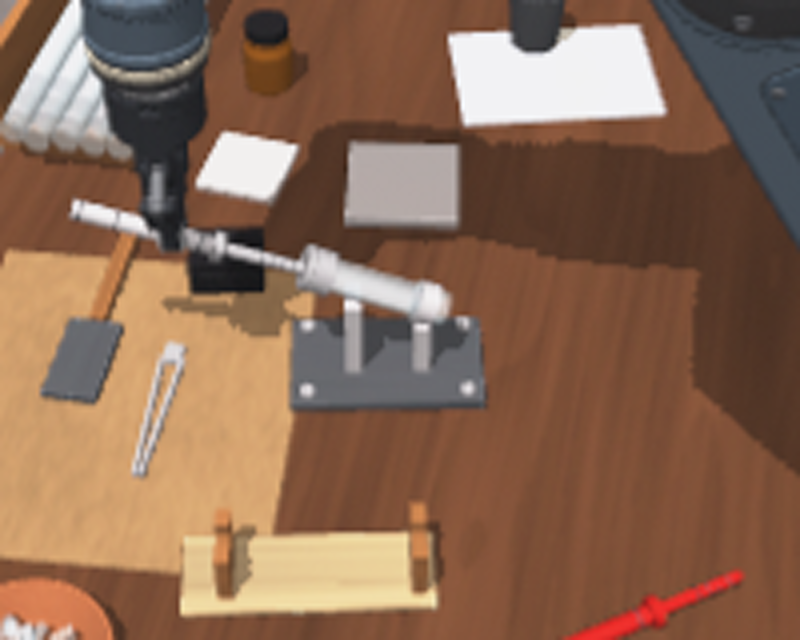

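```bash
cat > ov.py <<'E'
from h import *
import sys
n=sys.argv[1];dx,dn=float(sys.argv[2]),float(sys.argv[3])
z=np.load(n+'.npz');st=dict(tool_pos=z['p'],tcp_rot=z['r']);c=cam('wrist',st);A=Ro.from_rotvec(z['r']).as_matrix()
big=cv2.resize(z['im'],None,fx=5,fy=5,interpolation=cv2.INTER_CUBIC)
u=EX*np.cos(.42)+np.array([0,0,np.sin(.42)]);nn=np.cross(u,EY);t=np.linspace(0,6.28,60)
M2=M+u*dx/1000+nn*dn/1000
def poly(X,col): cv2.polylines(big,[np.round(proj(c,X)*5+2).astype(np.int32)],False,col,1,cv2.LINE_AA)
for r in(.019,.0085): poly(M2+r*np.cos(t)[:,None]*EY+r*np.sin(t)[:,None]*nn,(0,255,0))
a=np.arctan(float(sys.argv[4]));g=A@np.array([np.cos(a),0,np.sin(a)]);p=z['p']+A@np.array([0,-.0002,-.0058]);m=np.cross(g,EY)
for s,r in((.12,.003),(.114,.005),(.06,.005),(.045,.013)): poly(p+s*g+r*np.cos(t)[:,None]*EY+r*np.sin(t)[:,None]*m,(255,0,0))
cv2.imwrite('pics/'+n+'_ov.png',big[0:550,1300:2000,::-1])
E
python3 ov.py w10 0 0 .392
```

```text
(no output)
```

View pics/w10_ov.png

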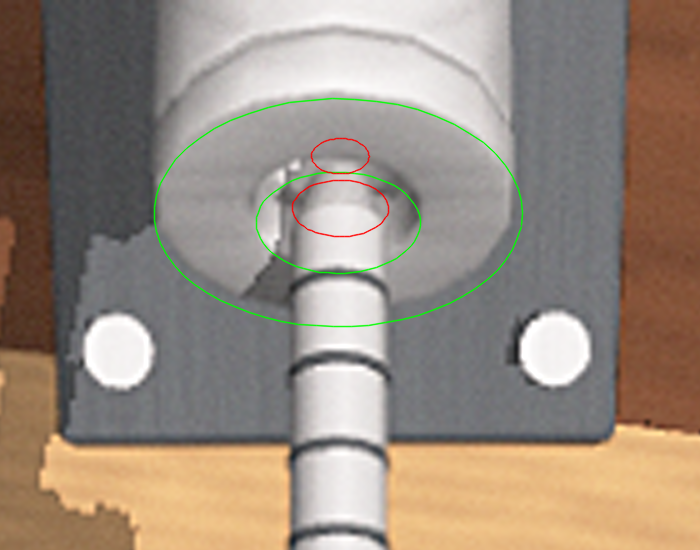

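```bash
python3 - <<'E'
from h import *
from scipy.optimize import least_squares
z=np.load('w10.npz');st=dict(tool_pos=z['p'],tcp_rot=z['r']);c=cam('wrist',st)
d=z['d'];u=EX*np.cos(.42)+np.array([0,0,np.sin(.42)]);nn=np.cross(u,EY)
pts=[(300,34),(312,25),(320,22),(328,21),(345,24),(355,33),(358,40),(300,44),(350,50),(295,40)]
for p in pts:
    X=atd(c,[p],[d[p[1],p[0]]])[0]-M; print(p,'ax',(X@u*1e3).round(1),'lat',(X@EY*1e3).round(1),'n',(X@nn*1e3).round(1))
vv,uu=np.mgrid[0:30,285:372];dd=d[0:30,285:372].ravel();X=atd(c,np.c_[uu.ravel(),vv.ravel()],dd)-M
ax=X@u;lat=X@EY;n=X@nn
s=(ax<-.003)&(ax>-.023)&(abs(lat)<.014)&(n>0)
R=least_squares(lambda p:np.hypot(lat[s]-p[0],n[s]-p[1])-.019,[0,0],loss='soft_l1',f_scale=.0005);print('flange centre lat,n mm',R.x*1e3,s.sum(),np.std(R.fun)*1e3)
E
```

```text
(300, 34) ax -0.0 lat -13.4 n 8.5
(312, 25) ax 0.0 lat -7.1 n 15.1
(320, 22) ax -0.4 lat -3.3 n 16.6
(328, 21) ax -0.9 lat 0.4 n 16.7
(345, 24) ax -0.8 lat 8.5 n 14.8
(355, 33) ax -1.0 lat 13.8 n 7.9
(358, 40) ax -0.6 lat 15.7 n 3.0
(300, 44) ax -0.5 lat -14.1 n -0.1
(350, 50) ax 0.0 lat 12.2 n -4.7
(295, 40) ax -0.6 lat -16.4 n 3.0
flange centre lat,n mm [-0.41399223  0.06622461] 928 0.582745418702023
```

>>> {"op": "servo_tool", "data": {"linear": [[3,-0.4,0.8],[7,-0.4,1.9],[12,-0.4,3],[17,-0.4,4.3],[22,-0.4,5.9],[27,-0.4,7.5],[31,-0.4,8.9],[31,-0.4,8.9]], "turn": [0,0,0,0,0,0,0,0], "grip": [1,1,1,1,1,1,1,1]}}

```text
t: 16.15
tool_pos: [0.643, 0.0253, 0.1562]
tcp_rot: [-0.367, 3.119, -0.002]
contact_force: [0.8, -0.3, -2.4]
gripper_width: 0.0149
```

```bash
python3 probe.py w11; python3 - <<'E'
from h import *
im,d=capture('side');save('side11.png',im,(130,290,230,430),4)
path([(80,0),(70,0),(60,0),(50,0),(45,0),(43,0)],y=-.1)
E
```

```text
t 16.15 pos [0.643  0.0253 0.1562] toolx yaw -166.56 z [ 8.0e-04 -1.1e-03 -1.0e+00] | shift [-45.7   0.8 -21. ] turn -0.11 j6 -0.195 w 0.0149 F [ 0.8 -0.3 -2.4]
50 337 mid y -0.2 y top -0.0 x 51.6 z 10.5
58 338 mid y -0.2 y top -0.2 x 59.3 z 13.6
66 635 mid y 0.0 y top -0.1 x 67.3 z 17.1
74 893 mid y -0.0 y top -0.1 x 81.2 z 9.8
82 900 mid y 0.0 y top 0.7 x 83.0 z 9.5
90 857 mid y -0.0 y top -1.0 x 91.0 z 13.0
98 661 mid y -0.0 y top -0.2 x 99.2 z 16.5
106 730 mid y 0.1 y top -1.1 x 106.8 z 25.2
114 710 mid y 0.1 y top -1.0 x 115.1 z 28.8
122 251 mid y -0.2 y top -0.4 x 122.8 z 31.7
80 0 [0.5, 0.0, -0.4]
70 0 [9.7, 0.0, 3.6]
60 0 [18.8, -0.0, 7.7]
50 0 [27.9, -0.0, 11.8]
45 0 [32.5, -0.0, 13.8]
43 0 [34.3, -0.0, 14.6]
```

View pics/w11.png

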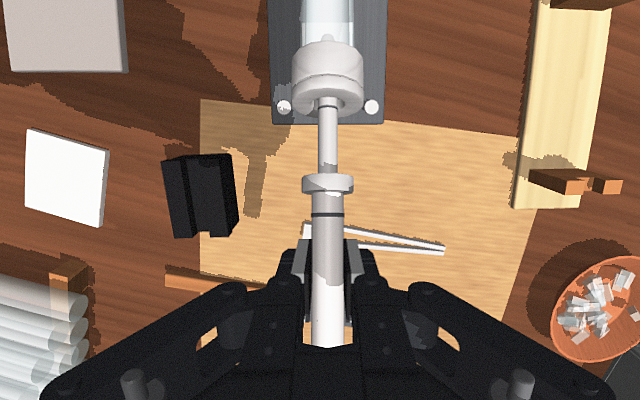

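View pics/side11.png

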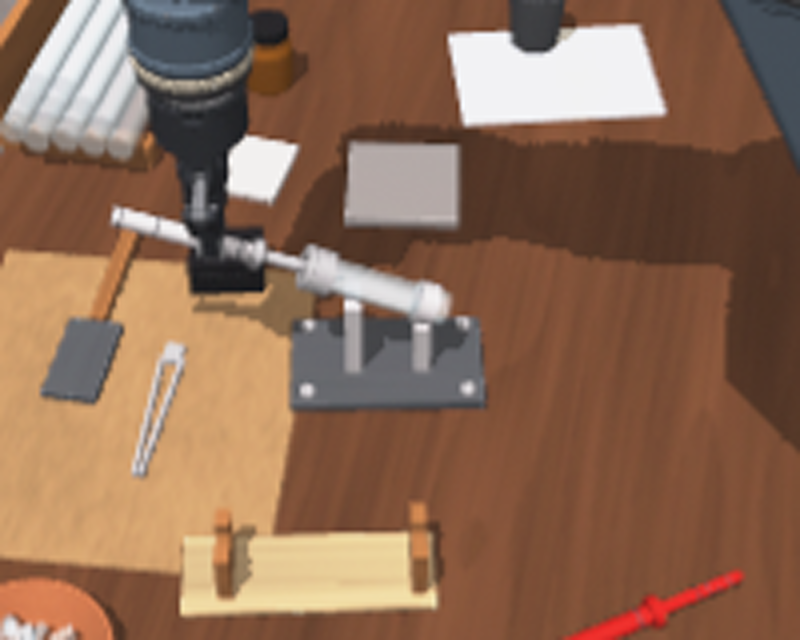

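>>> {"op": "servo_tool", "data": {"linear": [[5,0,1.6],[10,0,3.6],[15,0,5.9],[20,0,8.2],[25,0,10.4],[29,0,12.2],[32.5,0,13.8],[33.5,0,14.2]], "turn": [0,0,0,0,0,0,0,0], "grip": [1,1,1,1,1,1,1,1]}}

```text
t: 17.05
tool_pos: [0.6105, 0.0175, 0.142]
tcp_rot: [-0.367, 3.119, -0.002]
contact_force: [-0.3, -0.2, -1.7]
gripper_width: 0.015
```

```bash
python3 probe.py w12; python3 - <<'E'
from h import *
im,d=capture('side');save('side12.png',im,(130,290,230,430),4)
path([(48,0),(45,0),(43,0),(40,0)],y=-.1)
z=np.load('w12.npz');save('w12c.png',z['im'],(90,230,260,400),5)
E
```

```text
t 17.05 pos [0.6105 0.0175 0.142 ] toolx yaw -166.56 z [ 9.0e-04 -1.1e-03 -1.0e+00] | shift [-79.1   0.9 -35.1] turn -0.11 j6 -0.205 w 0.015 F [-0.3 -0.2 -1.7]
50 1000 mid y -0.0 y top 0.1 x 51.0 z -4.1
58 976 mid y -0.0 y top -0.6 x 59.1 z -0.6
66 890 mid y -0.0 y top -0.6 x 67.2 z 3.0
74 840 mid y 0.1 y top 0.2 x 74.3 z 11.6
82 802 mid y -0.0 y top -0.3 x 83.2 z 15.3
90 773 mid y -0.1 y top -0.5 x 91.2 z 18.8
98 752 mid y 0.1 y top -0.3 x 99.1 z 22.4
106 719 mid y 0.1 y top -0.4 x 106.8 z 26.1
114 693 mid y -0.2 y top -0.6 x 115.2 z 29.5
122 252 mid y -0.2 y top -0.3 x 122.9 z 32.6
48 0 [-3.8, -0.0, -1.6]
45 0 [-1.1, -0.0, -0.4]
43 0 [0.7, -0.0, 0.4]
40 0 [3.5, -0.1, 1.7]
```

View pics/w12c.png

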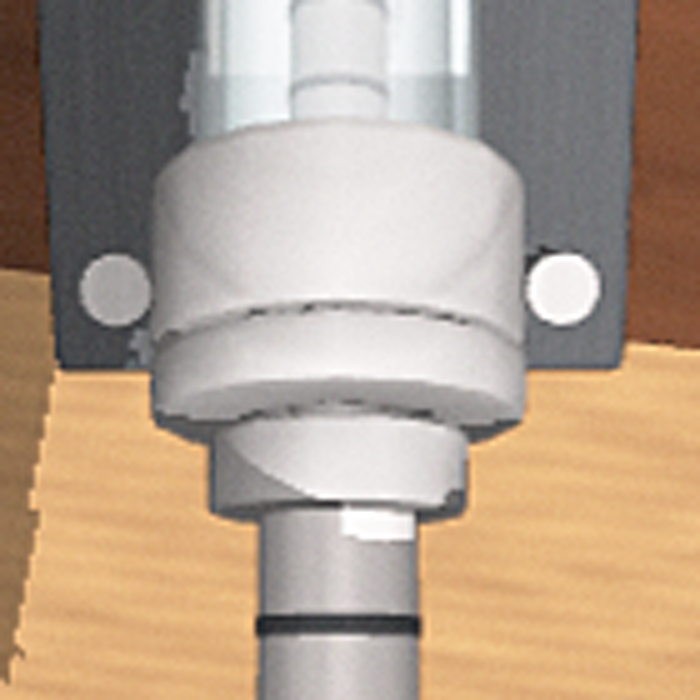

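View pics/side12.png

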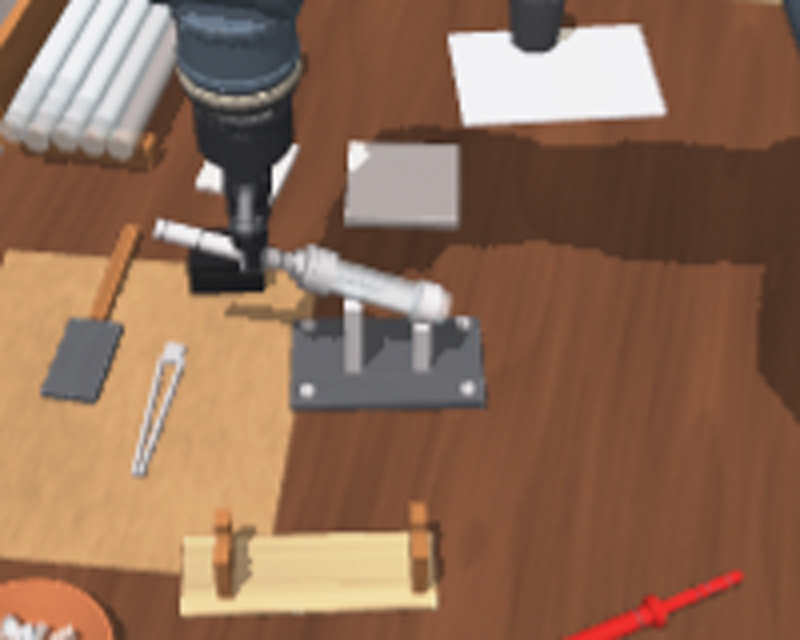

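>>> {"op": "servo_tool", "data": {"linear": [[0.5,0,0.2],[1,0,0.4],[1.4,0,0.6],[1.9,0,0.8],[2.3,0,1],[2.8,0,1.2],[2.8,0,1.2],[2.8,0,1.2]], "turn": [0,0,0,0,0,0,0,0], "grip": [1,1,1,1,1,1,1,1]}}

```text
t: 17.95
tool_pos: [0.6098, 0.0173, 0.1421]
tcp_rot: [-0.367, 3.115, -0.002]
contact_force: [9.0, 1.8, 3.2]
gripper_width: 0.0152
```

```bash
python3 - <<'E'
from h import *
st=sensors.get_state();print(st['tool_pos'],st['contact_force'],st['wrist_torque'])
path([(45,0),(43,0),(40,0)],y=-.1)
im,d=capture('wrist');save('w13c.png',im,(130,230,280,380),5)
E
```

```text
[0.6098108  0.01727947 0.14205896] [8.99889945 1.83728314 3.18441733] [ 0.62607415 -1.73504077 -0.0098539 ]
45 0 [-2.2, 0.0, -0.5]
43 0 [-0.4, 0.0, 0.3]
40 0 [2.3, 0.0, 1.5]
```

View pics/w13c.png

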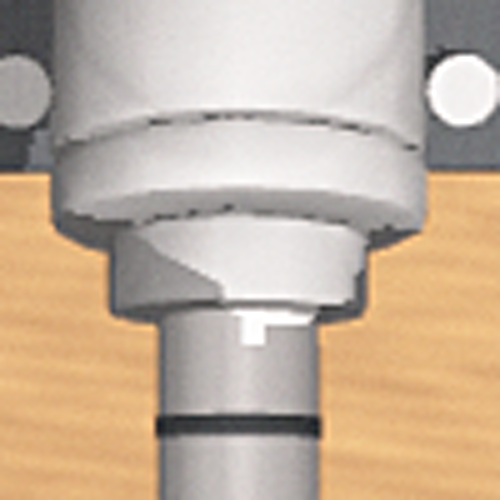

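>>> {"op": "servo_tool", "data": {"linear": [[-3,0,-1],[-9,0,-3.8],[-20,0,-8.7],[-34,0,-15],[-49,0,-21.6],[-64,0,-28.3],[-80,0,-35.4],[-93,0,-41.2]], "turn": [0,0,0,0,0,0,0,0], "grip": [1,1,1,1,1,1,1,1]}}

```text
t: 18.8
tool_pos: [0.7007, 0.0392, 0.1837]
tcp_rot: [-0.367, 3.116, -0.002]
contact_force: [0.3, -0.2, -2.0]
gripper_width: 0.0144
```

```bash
python3 probe.py w14; python3 - <<'E'
from h import *
im,d=capture('side');save('side14.png',im,(130,290,230,430),4)
E
```

```text
t 18.8 pos [0.7007 0.0392 0.1837] toolx yaw -166.55 z [ 4.3e-03 -5.0e-04 -1.0e+00] | shift [13.7  0.8  6.4] turn -0.1 j6 -0.179 w 0.0144 F [ 0.3 -0.2 -2. ]
50 343 mid y -0.2 y top -0.5 x 51.1 z 10.0
58 335 mid y -0.2 y top 0.1 x 59.3 z 13.1
66 336 mid y -0.2 y top -0.2 x 67.4 z 16.5
74 324 mid y -0.2 y top 0.2 x 74.9 z 19.5
82 326 mid y -0.2 y top -0.4 x 83.4 z 22.6
90 314 mid y -0.2 y top -0.2 x 91.0 z 25.8
98 295 mid y -0.2 y top -0.3 x 98.4 z 28.9
106 92 mid y -0.2 y top -0.6 x 106.7 z 32.0
```

View pics/side14.png

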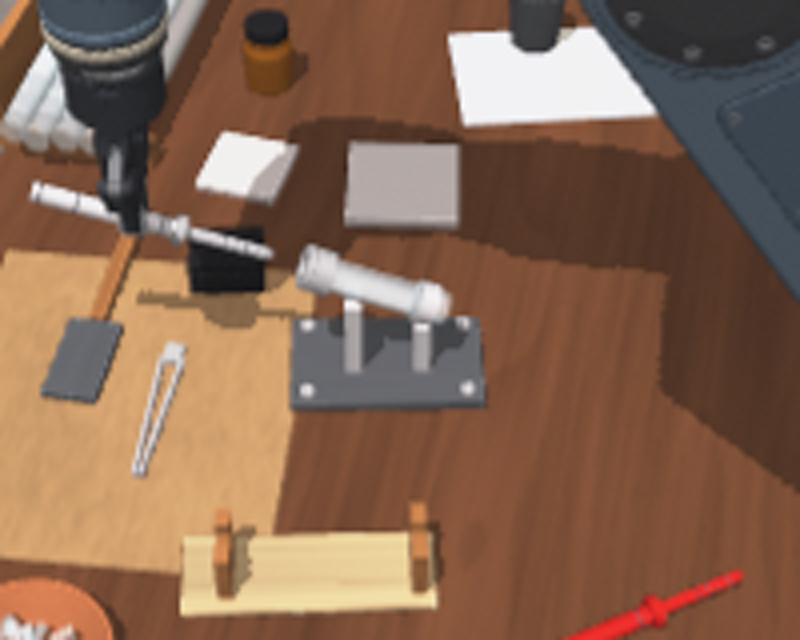

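```bash
python3 - <<'E'
from h import *
for X,z in((202,215),(142,210),(142,184),(142,152.4),(142,150.5)): plan(W(X,z,-.1),193.55)
E
```

```text
t 18.9 pos [0.7013 0.0393 0.1835] toolx yaw -166.53 z [ 5.1e-03 -4.0e-04 -1.0e+00] | shift [  0.8  -0.  -25.7] turn -0.08 j6 -0.179 w 0.0146 F [ 0.7 -0.  -2.1]
t 18.9 pos [0.7013 0.0393 0.1835] toolx yaw -166.53 z [ 5.1e-03 -4.0e-04 -1.0e+00] | shift [ 60.9  -0.1 -21. ] turn -0.08 j6 -0.179 w 0.0146 F [ 0.7 -0.  -2.1]
t 18.9 pos [0.7013 0.0393 0.1835] toolx yaw -166.53 z [ 5.1e-03 -4.0e-04 -1.0e+00] | shift [61. -0.  5.] turn -0.08 j6 -0.179 w 0.0146 F [ 0.7 -0.  -2.1]
t 18.9 pos [0.7013 0.0393 0.1835] toolx yaw -166.53 z [ 5.1e-03 -4.0e-04 -1.0e+00] | shift [61.1  0.  36.6] turn -0.08 j6 -0.179 w 0.0146 F [ 0.7 -0.  -2.1]
t 18.9 pos [0.7013 0.0393 0.1835] toolx yaw -166.53 z [ 5.1e-03 -4.0e-04 -1.0e+00] | shift [61.1  0.  38.5] turn -0.08 j6 -0.179 w 0.0146 F [ 0.7 -0.  -2.1]
```

>>> {"op": "servo_tool", "data": {"linear": [[0,0,-12],[0,0,-26],[10,0,-30],[25,0,-30],[40,0,-30],[54,0,-28],[61,0,-24],[61,0,-15]], "turn": [0,0,0,0,0,0,0,0], "grip": [1,1,1,1,1,1,1,1]}}

```text
t: 19.7
tool_pos: [0.6412, 0.0248, 0.1986]
tcp_rot: [-0.367, 3.114, -0.002]
contact_force: [0.6, 0.1, -1.9]
gripper_width: 0.015
```

```bash
python3 - <<'E'
from h import *
plan(W(142,150,-.1),193.55)
im,d=capture('side');save('side15.png',im,(130,290,230,430),4)
E
```

```text
t 19.7 pos [0.6412 0.0248 0.1986] toolx yaw -166.55 z [ 5.7e-03 -5.0e-04 -1.0e+00] | shift [-0.6  0.1 54.4] turn -0.1 j6 -0.196 w 0.015 F [ 0.6  0.1 -1.9]
```

View pics/side15.png

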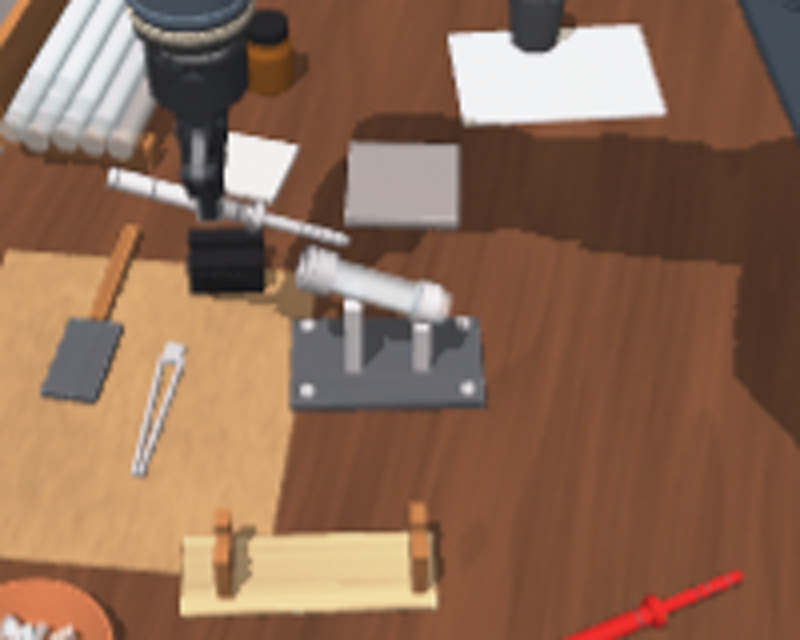

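Probe hovers over the flange. Press down to level it.

>>> {"op": "servo_tool", "data": {"linear": [[0,0,10],[0,0,18],[0,0,25],[0,0,32],[0,0,39],[0,0,46],[0,0,51],[0,0,54]], "turn": [0,0,0,0,0,0,0,0], "grip": [1,1,1,1,1,1,1,1]}}

```text
t: 20.55
tool_pos: [0.6412, 0.025, 0.1419]
tcp_rot: [-0.368, 3.117, -0.001]
contact_force: [-0.7, 0.6, -0.0]
gripper_width: 0.0145
```

```bash
python3 - <<'E'
from h import *
plan(W(142,150,-.1),193.55)
im,d=capture('side');save('side16.png',im,(130,290,230,430),4)
E
python3 probe.py w16 | tail -9
```

```text
t 20.55 pos [0.6412 0.025  0.1419] toolx yaw -166.55 z [ 3.2e-03 -5.0e-04 -1.0e+00] | shift [-0.8 -0.1 -2.3] turn -0.1 j6 -0.196 w 0.0145 F [-0.7  0.6 -0. ]
50 453 mid y -0.3 y top -0.3 x 54.4 z -13.8
58 482 mid y -0.5 y top -0.3 x 62.3 z -14.2
66 901 mid y 0.0 y top -0.3 x 70.2 z -14.5
74 1094 mid y 0.0 y top -0.2 x 78.1 z -14.7
82 987 mid y 0.0 y top -0.3 x 86.0 z -14.8
90 844 mid y -0.0 y top -0.5 x 93.7 z -14.7
98 618 mid y -0.1 y top -0.6 x 101.8 z -14.8
106 533 mid y 0.1 y top -0.4 x 108.3 z -14.6
114 364 mid y 0.1 y top -3.5 x 115.5 z 16.4
```

View pics/side16.png

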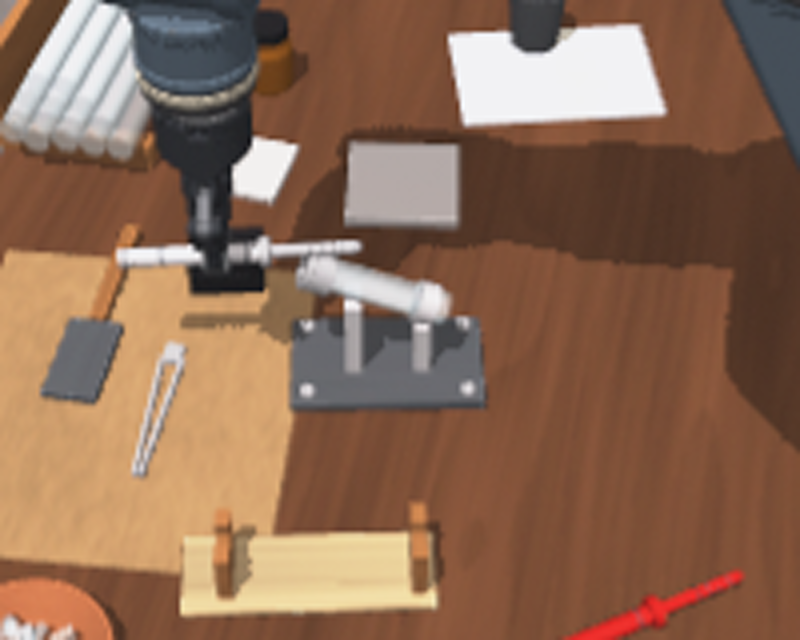

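```bash
python3 - <<'E'
from h import *
plan([.6567,-.208,.1092],193.55);plan([.6567,-.208,.18],193.55)
si=cam('side');print('jar base',onz(si,[[296,152]],0),'tube box end',onz(si,[[236,168],[270,168]],.05),'cup',onz(si,[[364,142]],0))
E
```

```text
t 20.65 pos [0.6411 0.025  0.142 ] toolx yaw -166.55 z [ 2.9e-03 -5.0e-04 -1.0e+00] | shift [  39.1 -230.2   33. ] turn -0.1 j6 -0.196 w 0.0147 F [-1.1 -0.2  0.4]
t 20.65 pos [0.6411 0.025  0.142 ] toolx yaw -166.55 z [ 2.9e-03 -5.0e-04 -1.0e+00] | shift [  38.9 -230.2  -37.8] turn -0.1 j6 -0.196 w 0.0147 F [-1.1 -0.2  0.4]
jar base [[ 0.71154667 -0.35517203  0.        ]] tube box end [[ 0.89337102 -0.15309036  0.05      ]
 [ 0.76512062 -0.18203927  0.05      ]] cup [[ 0.4416627  -0.48484526  0.        ]]
```

>>> {"op": "servo_tool", "data": {"linear": [[0,0,-15],[0,0,-35],[5,-15,-45],[10,-45,-45],[18,-85,-45],[26,-125,-45],[33,-165,-45],[39,-200,-42]], "turn": [0,0,0,0,0,0,0,0], "grip": [1,1,1,1,1,1,1,1]}}

```text
t: 21.45
tool_pos: [0.6491, -0.1815, 0.1844]
tcp_rot: [-0.366, 3.117, -0.002]
contact_force: [0.7, 1.0, -1.6]
gripper_width: 0.0147
```

```bash
sed -i 's/>-15)/>-40)/' probe.py; python3 probe.py w17; python3 - <<'E'
from h import *
plan([.6567,-.208,.13],193.55)
im,d=capture('side');save('side17.png',im,(80,240,200,400),4)
z=np.load('side0.npz');c=cam('side');vv,uu=np.mgrid[:400,:640];X=atd(c,np.c_[uu.ravel(),vv.ravel()],z['d'].ravel())
s=(X[:,0]>.6)&(X[:,0]<.82)&(X[:,1]>-.32)&(X[:,1]<-.1)&(X[:,2]<.3)
print('max z near',X[s,2].max(), X[s][X[s,2].argmax()]); s2=s&(X[:,0]<.76);print(X[s2,2].max(),X[s2][X[s2,2].argmax()])
E
```

```text
t 21.45 pos [ 0.6491 -0.1815  0.1844] toolx yaw -166.6 z [ 0.0033 -0.001  -1.    ] | shift [-87.6 203.6   7.1] turn -0.15 j6 -0.507 w 0.0147 F [ 0.7  1.  -1.6]
50 449 mid y -0.3 y top -0.4 x 54.1 z -12.3
58 476 mid y -0.3 y top -0.3 x 62.2 z -12.6
66 490 mid y -0.3 y top -0.2 x 70.0 z -12.9
74 518 mid y -0.3 y top -0.4 x 78.8 z -13.3
82 553 mid y -0.3 y top -0.4 x 86.3 z -13.6
90 573 mid y -0.5 y top -0.7 x 94.2 z -13.9
98 579 mid y -0.7 y top -0.5 x 102.2 z -14.3
106 403 mid y -0.5 y top -0.8 x 108.8 z -14.3
t 21.5 pos [ 0.6487 -0.1864  0.1832] toolx yaw -166.78 z [ 0.0021 -0.0026 -1.    ] | shift [ -2.8 -22.7  53.3] turn -0.33 j6 -0.51 w 0.0149 F [-2.5 -4.7 -4. ]
max z near 0.08667472385991681 [ 0.81847988 -0.28064501  0.08667472]
0.04672465449483276 [ 0.6544845  -0.10303456  0.04672465]
```

View pics/w17.png

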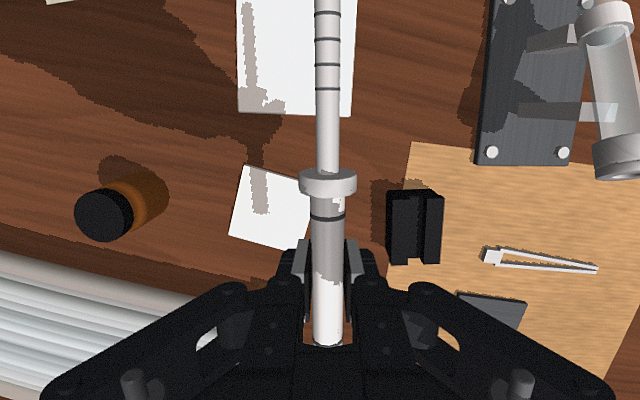

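View pics/side17.png

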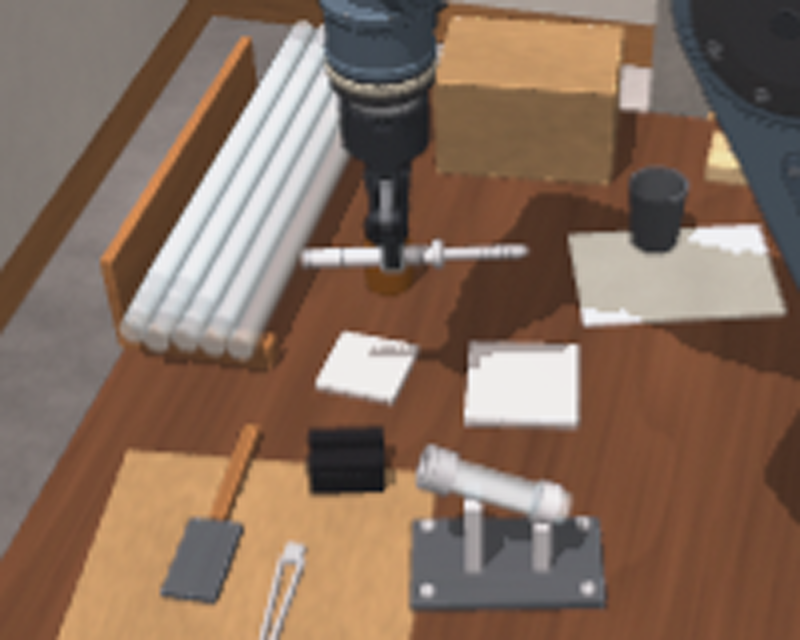

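>>> {"op": "servo_tool", "data": {"linear": [[-1,-8,10],[-2,-16,25],[-3,-22,40],[-3,-23,55],[-3,-23,66],[-3,-23,74],[-3,-23,78],[-3,-23,78]], "turn": [0,0,0,0,0,0,0,0], "grip": [1,1,1,1,1,1,1,1]}}

```text
t: 22.35
tool_pos: [0.6569, -0.2053, 0.1049]
tcp_rot: [-0.361, 3.12, -0.002]
contact_force: [-0.6, -0.4, -1.3]
gripper_width: 0.0148
```

>>> {"op": "servo_tool", "data": {"linear": [[0,0,0],[0,0,0],[0,0,0],[0,0,0],[0,0,0],[0,0,0],[0,0,0],[0,0,0]], "turn": [0,0,0,0,0,0,0,0], "grip": [1,1,1,1,1,1,1,1]}}

```text
t: 23.15
tool_pos: [0.6568, -0.2053, 0.1048]
tcp_rot: [-0.361, 3.12, -0.002]
contact_force: [-0.5, -0.1, -2.2]
gripper_width: 0.0146
```

```bash
python3 probe.py w18; python3 - <<'E'
from h import *
st=sensors.get_state();A=Ro.from_rotvec(st['tcp_rot']).as_matrix();print(st['joint_velocities'].round(4))
print('tip est',st['tool_pos']+A@np.array([.1199,-.0004,-.0106]),'F',st['contact_force'])
im,d=capture('side');save('side18.png',im,(80,240,200,400),4)
for r in models.pinpoint('gauge_tip','side')[:2]:
    q=[r['location'][1]*640,r['location'][0]*400];print(q,r['confidence'],onz(cam('side'),[q],.115))
im,d=capture('scene');save('scene18.png',im,(120,280,160,360),4)
E
```

```text
t 23.15 pos [ 0.6568 -0.2053  0.1048] toolx yaw -166.79 z [ 0.0013 -0.0013 -1.    ] | shift [-85.  228.7 -72.6] turn -0.34 j6 -0.533 w 0.0146 F [-0.5 -0.1 -2.2]
50 456 mid y -0.3 y top -0.4 x 54.3 z -12.3
58 472 mid y -0.3 y top -0.3 x 62.2 z -12.6
66 489 mid y -0.3 y top -0.3 x 70.3 z -12.7
74 518 mid y -0.3 y top -0.5 x 78.5 z -13.2
82 547 mid y -0.4 y top -0.5 x 86.5 z -13.5
90 581 mid y -0.5 y top -0.2 x 94.6 z -13.8
98 576 mid y -0.7 y top -0.6 x 102.6 z -14.1
106 403 mid y -0.5 y top -0.4 x 108.4 z -14.5
[ 0.0001  0.0009  0.0002  0.0006 -0.0024  0.0002]
tip est [ 0.54016639 -0.23313199  0.11531909] F [ 0.6625909   0.4163653  -1.90547543]
[329.6, 155.6] 0.66 [[ 0.54021317 -0.22909809  0.115     ]]
[412.99199999999996, 272.2] 0.66 [[0.20106823 0.21991091 0.115     ]]
```

View pics/side18.png

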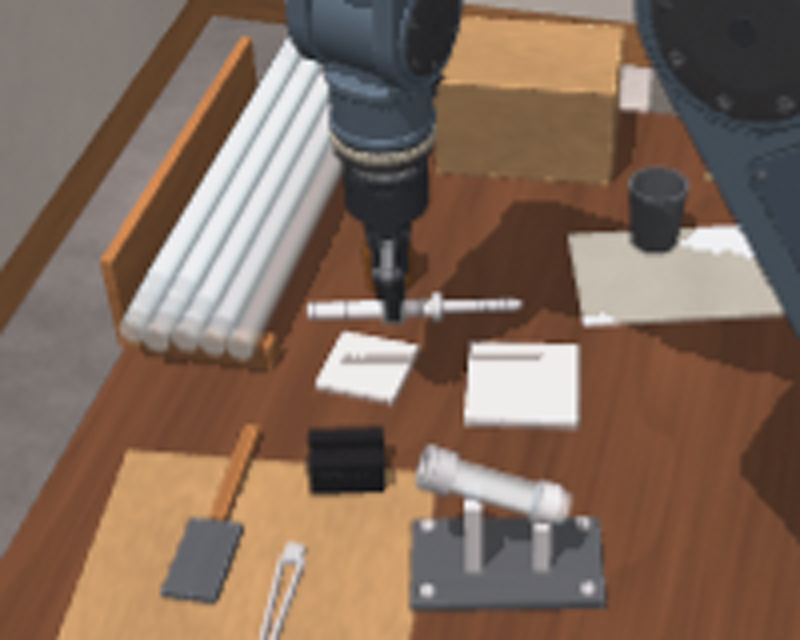

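View pics/scene18.png

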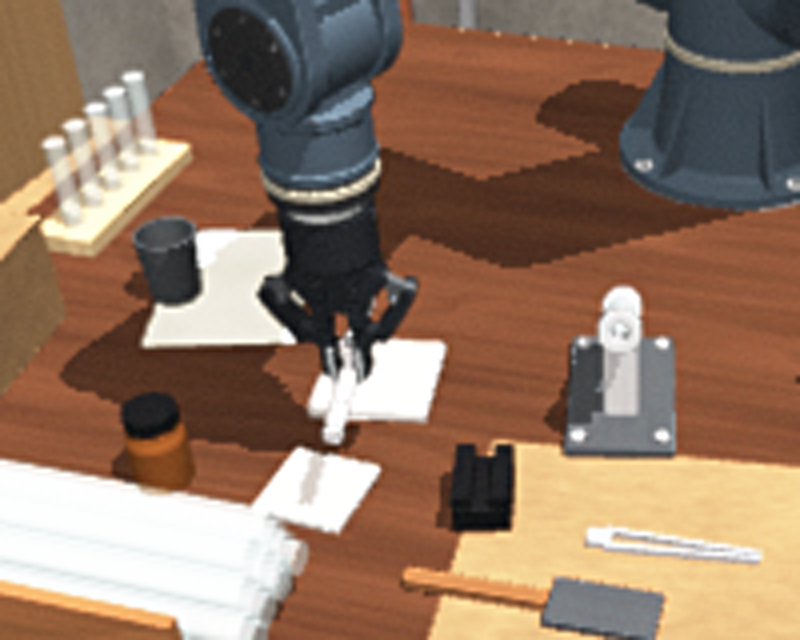

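```bash
python3 - <<'E'
from h import *
print(robot.sign_off());st=sensors.get_state();print(st['t'],st['tool_pos'],st['contact_force'],st['gripper_width'])
E
```

```text
the job is handed in; nothing more can be done
None
the job is handed in; nothing more can be done
```

I carried out all the steps and handed the job in at about 23.4 s. The gauge is still in the fingers, level over the middle of the larger tile. Sign-off gives no verdict.

- **Grasp:** the first two closures sat too high on the handle (the opening read 8 mm, then an upward push of about 7 N). I regripped lower and lifted the gauge clean out of its rest.
- **Tilt:** the tool can only turn about its own vertical axis. I tilted the gauge to about 21.5° by lifting its probe against the underside of the tube's flange.
- **Insertion:** I pushed it along the bore until the collar was on the rim. The wrist force was about 11 N along the bore, and the collar showed flush on the rim in the wrist picture.
- **Withdrawal:** I drew it out until the tip was about 25 mm clear of the mouth. I then pressed the probe on the top edge of the flange to bring it level again.

**Last checks:**
- **Tip position:** my estimate was (0.540, -0.233, 0.115), and the tile's middle measured (0.539 to 0.542, -0.235 to -0.238). That puts the tip within about 5 mm horizontally and about 103 mm above the tile's face.
- **Level:** the tip end is about 2° high, against the 8° allowed.
- **Hold:** the gauge was still, and the contact force was only its weight, about 2 N.
- **Bystanders:** those in view looked unmoved. The last close pictures did not take in the dish and reamer, and I measured none of them.
- **Disagreement:** the side camera's network put the tip 4 mm from my estimate, which is within tolerance. It also gave a false second hit of equal confidence, well away from the tile, which I ignored.

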